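# Stack the grading sieves on the shaker

## Task

Build up the sieve stack on the little bench shaker for grading casting grain, one piece at a time from the receiving pan up: the fine-mesh sieve first, then the medium, then the coarse, then the lid. Each piece must sit fully home and level, its notch over the locating pin of the piece below. Leave the small odd sieve without a pin, the flux jar and the solder spool where they are.

Things in the scene. Friction and masses are not known exactly. Their poses are not given: they have to be found in the camera images.
- shaker: Fixed low round grey shaker, 98 mm diameter, 22 high, dial at its front (-x); on top the receiving pan, an open cup 56 mm outside, 49 inside, rim 40 mm up. On the -x side, 32.5 mm off the axis, a 5 mm locating pin rises 7 mm above the rim. Origin: centre of underside. Seated sieve: underside at 35 mm, same yaw; play 2 mm, 0.09 rad. Start yaw within 0.5 of world.
- sieve_fine: Sieve with the closest mesh (1.7 mm, like grey gauze). All 3 sieves: aluminium, origin centre of underside; spigot 44.6 mm diameter (bevelled foot), height 0-5; flange 70 mm, 5-8; plain wall 56 mm, 8-23 (grip here, tips 9-12 mm up, across body y); open rim 49 mm inside. On -x: 11 mm notch in the flange, and above it a block at the rim with a 5 mm pin, top at 30 mm, 32.5 mm off axis. 80 g.
- sieve_medium: Sieve with the middle mesh (5 mm spacing, about 10 wires each way); frame, notch and pin exactly as sieve_fine. Seated on the fine sieve its origin is 18 mm above that one's, yaw the same. All sieves and the lid start upright on the bench (origin at z = 0), places shuffled with the shaker's, yaw within 0.7 rad of the world's.
- sieve_coarse: Sieve with the widest mesh (12 mm spacing, 4 wires each way, bench shows through); frame, notch and pin exactly as sieve_fine. Seated on the medium sieve its origin is 18 mm above that one's, yaw the same.
- lid: Closed aluminium lid, 80 g: spigot and notched flange as on the sieves (0-8 mm up), disc 56 mm diameter to 10 mm, and an upright grip bar 30 mm long (body x), 12 mm wide (y), 10 to 31 mm up; no pin. Grip the bar across its width, tips 12 mm or more up. Origin: centre of underside; notch on -x. Seated on the coarse sieve its origin is 18 mm above that one's, yaw the same.
- small_sieve: Odd sieve of another make, leave it: 45 mm in diameter, 15 mm high, no flange, no pin. Origin: centre of the underside.
- flux_jar: Small cream jar with green screw cap, 45 mm in diameter, 46 mm high; leave it. Origin: centre of the underside.
- solder_spool: White spool, 42 mm in diameter, 22 mm high; leave it. Origin: centre of the underside.
Not all that is in view belongs to the job. Leave any yellow look-alike of the sieve_coarse alone.

How it is judged:
By the outcome, as a careful person would: the job done as asked, in the order asked, and still so for the second after the job is handed in, with the robot touching nothing.
It also fails if it takes over 122 s, if anything falls off the work surface, if the arm or the gripper's body presses on something with over 40 N, if the wrist force passes 120 N, or if a joint passes its speed limit or range.

## Robot

A 7-joint arm with a two-finger parallel gripper is mounted at the origin on a cart in front of the work surface, level with it; the furniture and walls round the work are solid. World frame = base frame: x ahead of the robot, y to its left, z up, the work surface at z = 0. Lengths are in m, angles in rad, forces in N, time in s.
With the tool pointing down it reaches from about 0.425 to 0.875 m from the base axis. Payload 4.7 kg.
Tool frame: the origin (TCP) lies on the centre line of the jaws, within the pads' length; the fingertips stand ahead of it and the grasp point (between the pads) lies 8 mm behind it (ctrl.finger_overhang is the x of the fingertips in the tool frame, in m); x points along the fingers, z is the direction in which the jaws open and shut, and the axes are right-handed (so a half turn about x gives the same grasp; the last joint's range is limited). The gripper opens to 87 mm and grips with 3 to 60 N. Pads are 19 mm wide; open, the fingers measure 117 mm over their backs; the gripper's body (75 mm by 190 mm) begins 51 mm behind the grasp point.
Start: joints at [-1.088, 0.321, -0.07, 1.45, 0.023, 1.371, -0.057], TCP at [0.294, 0.58, 0.234] pointing down, gripper open.
Joint ranges: [-2.86, 2.86], [-0.3, 2.09], [-1.38, 1.24], [0.06, 2.45], [-1.56, 4.7], [0.09, 2.05], [-2.69, 2.69]. Speed limits (rad/s): [2.57, 2.57, 3.14, 3.14, 3.14, 3.14, 3.14].

## Interface

Orientations are given as a rotation vector (axis times angle).
In Python, from bench import readout, viewer, job, nets, ctrl gives the robot as it stands.
- The arm moves only by the shell command python3 -m creep 'ROWS' [FORCE]. ROWS is JSON, a list of rows, each an object with "linear": the shift along the tool's x, y, z in m, a list of three; "twist": the turn, a rotation vector about the tool's x, y, z in degrees, a list of three; "fingers": the gripper's target within -1 to 1 (shut at 1, half-way at 0, fully open at -1). A call has 1 to 8 rows; each row is the pose to reach, as a shift and turn from the pose commanded when the call began, along the tool's axes at that moment; what a row does not reach only later rows make up. A row lasts 1/12 s, in which the tool goes at most 41.7 mm and 7.16 degrees, less where a joint would pass 70% of its speed; a pose out of reach is approached as far as the arm can. A call with a gripper value outside its range is refused whole. The fingers move at their own pace and stop on an object; FORCE is the grip in N (left out, the last holds). Time passes only in rows, so rows that repeat a pose let the fingers close. It gives the time, the measured TCP pose, the force and the opening at its end, in the units of the state.
- readout.get_state(): the state, without advancing time (a new reading comes with each control period).
- viewer.get_image(name): name is "scene" or "top"; returns (picture, depth): 420x560x3 uint8, red, green, blue; 420x560 float32, m along the optical axis (not along the pixel's ray), 0 where there is no reading.
- viewer.camera_params(name): a dict with "K" (3x3 intrinsics, pixels), "k1" (the pictures are not rectified: a ray, as slopes to the right and down, at radius r is drawn at 1 + k1 r^2 times it, then the intrinsics apply), "cam_to_world" (4x4, takes a point from camera to world coordinates). Camera axes: x right, y down, z forward; pixel columns grow to the right and rows downward; lengths in m; the calibration is good to about 2 mm. A picture is of the moment at which its call begins. camera_params takes no time and is no camera call.
- job.close_job(): hands the job in, once; it reports no verdict.
Trained networks look in the newest picture that a camera, given by its name, has taken for a name from the list of things; names that differ only in an ending like _2 or _b are one class to them, and where a whole thing is asked for, a point or a joint stands for the part that bears it (a point fixed in the world has none). Each returns a list of dicts, best first, with "conf" (0 to 1); they miss things now and then, are a little off and sometimes report something else, mostly with a low value. They report only what shows in the picture. A call takes as long as a camera call. They do not tell look-alikes from the thing itself.
- nets.boxes_of(camera, label): "centre" ([x, y, z] in m, in world coordinates, good to about 4 mm: the middle of the surface that is visible of it).
- nets.place_of(camera, label): "centre" ([x, y, z] in m, in world coordinates, good to about 4 mm: a listed point, or the origin of a listed thing).
The state is a dict: "time": time; "joint_positions": joint angles; "qd": joint speeds; "joint_torque": joint torques, N m; "position": TCP position; "tool_rot": TCP orientation; "ft_force": force on the tool from outside, world axes, zero at the start; "torque": the same for the moment, N m; "grip_width": opening from 0.0 (shut) to 1.0 (fully open).
Only numpy, scipy, OpenCV 4.12 (cv2) and the standard library are available. Lean on these libraries where they do the work, as an engineer would, in place of code of your own. Each camera call takes 0.05 s, during which the arm holds its last target.

## Working session

There is one attempt and no reset: what is moved stays moved. The work goes in short steps, Python scripts to look and compute and a shell command to move; the robot and the scene stay as the last step left them, time stands still between calls to the robot, and variables do not carry over. Pictures are saved under pics/ and viewed, and the job is handed in when it is done.

```bash
ls; mkdir -p pics
python3 - <<'E'
from bench import readout, viewer, job, nets, ctrl
import cv2,numpy as np
print(readout.get_state(), ctrl.finger_overhang)
for n in("scene","top"):
    im,d=viewer.get_image(n); cv2.imwrite(f"pics/{n}0.png",im[:,:,::-1]); np.savez(f"pics/{n}0.npz",im=im,d=d)
    p=viewer.camera_params(n); print(n,p)
E
```

```text
pics
{'time': 0.0, 'joint_positions': array([-1.08787501,  0.3218377 , -0.07008791,  1.45172983,  0.02260761,
        1.37075293, -0.05686428]), 'qd': array([ 0.00025751,  0.00040294,  0.000317  , -0.00178634, -0.0009799 ,
       -0.00105106, -0.00131109]), 'joint_torque': array([ 1.76070921e-04, -4.91286206e+01, -4.04068977e-01, -3.12524056e+01,
       -6.39024074e-02,  4.38190112e-02,  1.87051978e-04]), 'position': array([0.29349147, 0.57935873, 0.23242443]), 'tool_rot': array([-0.85848181,  1.39684423,  0.85667341]), 'ft_force': array([0.19810658, 0.01017676, 0.2717612 ]), 'torque': array([-0.04305685, -0.00751612,  0.02528669]), 'grip_width': 1.001909733904432} 0.011
scene {'K': array([[436.73049276,   0.        , 280.5812572 ],
       [  0.        , 436.73049276, 207.03121875],
       [  0.        ,   0.        ,   1.        ]]), 'k1': -0.12513422478955666, 'cam_to_world': array([[-0.68521866,  0.56198318, -0.46330368,  1.06971831],
       [ 0.72814471,  0.51394086, -0.45350864,  0.442353  ],
       [-0.01675353, -0.6481047 , -0.76136694,  0.82558468],
       [ 0.        ,  0.        ,  0.        ,  1.        ]])}
top {'K': array([[389.93578617,   0.        , 277.33595444],
       [  0.        , 389.93578617, 215.25916361],
       [  0.        ,   0.        ,   1.        ]]), 'k1': -0.06371750666244991, 'cam_to_world': array([[ 0.01306786, -0.97175122,  0.23564549,  0.29638889],
       [-0.99989021, -0.01434589, -0.00370986, -0.0390025 ],
       [ 0.00698561, -0.23557114, -0.971832  ,  1.23060578],
       [ 0.        ,  0.        ,  0.        ,  1.        ]])}
```

View pics/scene0.png

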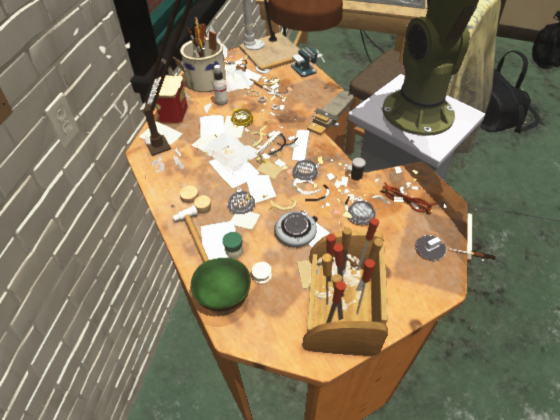

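View pics/top0.png

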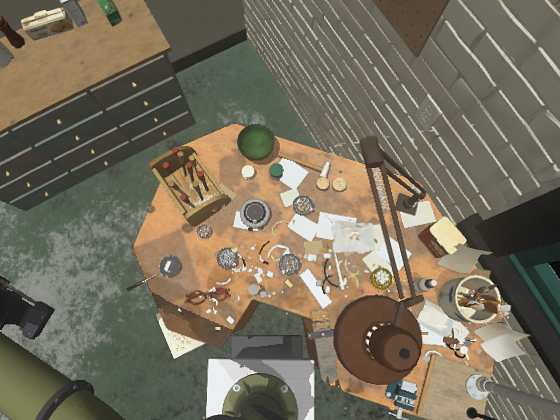

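Run:
```python
from bench import readout, viewer, job, nets, ctrl
for n in("scene","top"):
  for l in "shaker sieve_fine sieve_medium sieve_coarse lid small_sieve flux_jar solder_spool".split():
    print(n,l,[( [round(float(v),3) for v in r['centre']],round(r['conf'],2)) for r in nets.place_of(n,l)][:4])
```

```text
scene shaker [([0.601, 0.029, -0.002], 0.64)]
scene sieve_fine [([0.453, 0.114, 0.002], 0.77)]
scene sieve_medium [([0.437, -0.087, 0.002], 0.75)]
scene sieve_coarse [([0.394, -0.371, 0.003], 0.87), ([0.63, -0.123, -0.001], 0.81)]
scene lid [([0.424, 0.29, -0.0], 0.87)]
scene small_sieve []
scene flux_jar [([0.738, -0.036, -0.002], 0.78)]
scene solder_spool [([0.738, 0.053, -0.001], 0.85)]
top shaker [([0.602, 0.036, 0.0], 0.94)]
top sieve_fine [([0.45, 0.117, 0.001], 0.9)]
top sieve_medium [([0.434, -0.087, 0.002], 0.72)]
top sieve_coarse [([0.396, -0.371, 0.002], 0.8), ([0.633, -0.126, 0.002], 0.5)]
top lid [([0.423, 0.292, 0.001], 0.76)]
top small_sieve [([0.535, 0.192, 0.003], 0.59)]
top flux_jar [([0.733, -0.037, 0.005], 0.62)]
top solder_spool [([0.745, 0.056, 0.0], 0.48)]
```

The scene picture shows the shaker at (296,228). There are sieves at (305,170), (361,212) and (241,202), the lid at (431,246), and a yellow sieve at (242,117). I'll enlarge each one, rectified onto the rim plane.

```bash
cat > h.py <<'E'
import cv2,numpy as np
from bench import readout, viewer, nets, ctrl
def proj(P,p):
    T=np.linalg.inv(p['cam_to_world']); q=np.asarray(P)@T[:3,:3].T+T[:3,3]
    s=q[...,:2]/q[...,2:]; s=s*(1+p['k1']*(s**2).sum(-1,keepdims=True))
    return s*p['K'][0,0]+p['K'][:2,2]
def ortho(im,p,c,z,half=0.05,ppm=4000,interp=cv2.INTER_CUBIC):
    # rows: top = +x ; cols: left = +y
    n=int(2*half*ppm); g=(np.arange(n)+.5)/ppm-half
    X=c[0]-g[:,None]+0*g[None]; Y=c[1]-g[None]+0*g[:,None]
    uv=proj(np.stack([X,Y,np.full_like(X,z)],-1),p).astype(np.float32)
    return cv2.remap(im,uv[...,0],uv[...,1],interp)
def cloud(d,p):
    h,w=d.shape; u,v=np.meshgrid(np.arange(w),np.arange(h))
    pts=cv2.undistortPoints(np.stack([u,v],-1).reshape(-1,1,2).astype(np.float64),p['K'],np.array([p['k1'],0,0,0,0])).reshape(h,w,2)
    P=np.concatenate([pts*d[...,None],d[...,None]],-1)
    return P@p['cam_to_world'][:3,:3].T+p['cam_to_world'][:3,3]
E
python3 - <<'E'
from h import *
C={'fine':(.452,.115),'med':(.436,-.087),'coarse':(.632,-.124),'lid':(.424,.291),'shaker':(.602,.033),'yel':(.395,-.371)}
for n in("scene","top"):
    im=np.load(f"pics/{n}0.npz")['im']; p=viewer.camera_params(n)
    t=[]
    for k,c in C.items():
        o=ortho(im,p,c,0.022 if k!='shaker' else 0.04,ppm=2600); cv2.putText(o,k,(3,15),0,.5,(255,0,0)); cv2.line(o,(130,0),(130,8),(255,0,0));cv2.line(o,(0,130),(8,130),(255,0,0)); t.append(o)
    cv2.imwrite(f"pics/o_{n}.png",np.vstack([np.hstack(t[:3]),np.hstack(t[3:])])[:,:,::-1])
E
```

```text
(no output)
```

View pics/o_scene.png

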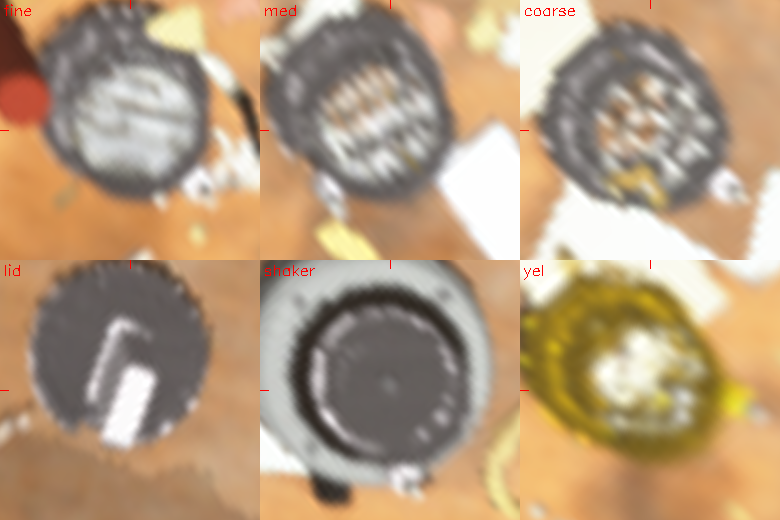

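View pics/o_top.png

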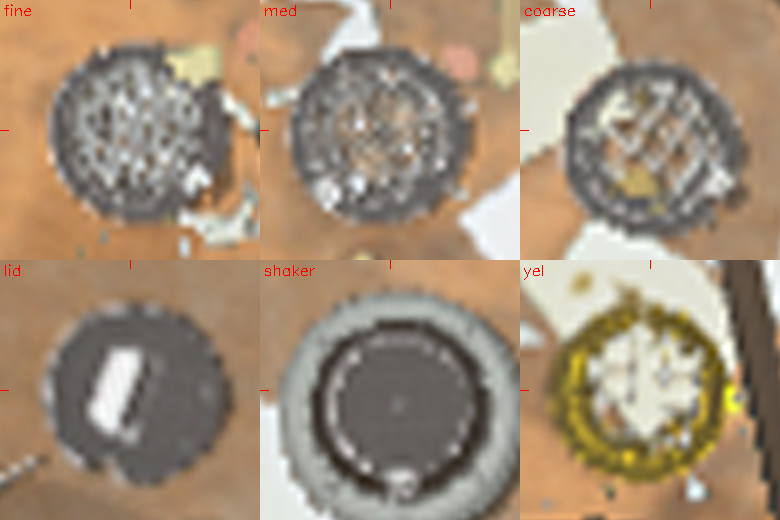

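The crops confirm which is which. Fine is the dense gauze in the "fine" tile, medium the ~10-wire mesh, and coarse the grey 4-wire one at (0.632,-0.124). The yellow one at (0.395,-0.371) is the look-alike and stays. Next I'll fit centres and pins, and map obstacle heights.

```bash
cat >> h.py <<'E'
def grey(im): return cv2.cvtColor(im,cv2.COLOR_RGB2GRAY).astype(float)
def samp(g,P,p):
    uv=proj(P,p).astype(np.float32); return cv2.remap(g.astype(np.float32),uv[...,0].reshape(1,-1),uv[...,1].reshape(1,-1),cv2.INTER_LINEAR).ravel()
def circ(c,r,z,a): return np.stack([c[0]+r*np.cos(a),c[1]+r*np.sin(a),np.full_like(a,z)],-1)
def fitcirc(g,p,c0,r,z,dr=.002,rng=.01,near=None,sign=1):
    a=np.linspace(-np.pi,np.pi,120,endpoint=False); best=None
    if near is not None:
        cam=p['cam_to_world'][:3,3]; ca=np.arctan2(cam[1]-c0[1],cam[0]-c0[0]); a=a[np.cos(a-ca)>near]
    for st,R in((.002,rng),(.0005,.002)):
        cc=c0 if best is None else best[1]; 
        for dx in np.arange(-R,R+1e-9,st):
            for dy in np.arange(-R,R+1e-9,st):
                c=(cc[0]+dx,cc[1]+dy)
                s=np.clip(sign*(samp(g,circ(c,r+dr,z,a),p)-samp(g,circ(c,r-dr,z,a),p)),-10,60).mean()
                if best is None or s>best[0]: best=(s,c)
    return best
E
python3 - <<'E'
from h import *
C={'fine':(.452,.115),'med':(.436,-.087),'coarse':(.632,-.124),'lid':(.424,.291),'shaker':(.602,.033)}
for n in("scene","top"):
    D=np.load(f"pics/{n}0.npz");im=D['im']; p=viewer.camera_params(n); g=grey(im); t=[]
    for k,c in C.items():
        if k=='shaker': r,z,s=.049,.022,-1
        else: r,z,s=.035,.008,1
        b=fitcirc(g,p,c,r,z,near=(0. if n=='scene' else None) ,sign=s)
        cc=b[1]
        # pin
        zp=.047 if k=='shaker' else .030
        if k!='lid':
            a=np.linspace(np.pi-1,np.pi+1,201)
            sc=sum(samp(g,circ(cc,rr,zp-dz,a),p) for rr in(.031,.0325,.034) for dz in (0,.003))
            sc=np.convolve(sc,np.ones(13),'same'); i=sc.argmax(); yaw=a[i]-np.pi
        else:
            yaw=np.nan
        print(n,k,round(b[0],1),np.round(cc,4),'yaw',round(yaw,3))
        o=ortho(im,p,cc,zp,half=.05,ppm=2600)
        y=0 if np.isnan(yaw) else yaw
        def px(P,z): return tuple(int(v) for v in (130-(P[1]-cc[1])*2600,130-(P[0]-cc[0])*2600))
        cv2.circle(o,px((cc[0]-.0325*np.cos(y),cc[1]-.0325*np.sin(y)),0),7,(255,0,0),1)
        t.append(o)
        o=ortho(im,p,cc,z,half=.05,ppm=2600); cv2.circle(o,(130,130),int(r*2600),(0,255,0),1); t.append(o)
    cv2.imwrite(f"pics/f_{n}.png",cv2.resize(np.vstack([np.hstack(t[0::2]),np.hstack(t[1::2])]),(800,320))[:,:,::-1])
# height map
a=[]
for n in("scene","top"):
    D=np.load(f"pics/{n}0.npz"); a.append(cloud(D['d'],viewer.camera_params(n))[D['d']>0])
P=np.vstack(a); H=np.zeros((14,24))
for i in range(14):
  for j in range(24):
    x=.3+.05*i;y=.45-.05*j-0
    m=(P[:,0]>=x)&(P[:,0]<x+.05)&(P[:,1]<=y)&(P[:,1]>y-.05)&(P[:,2]<.4); H[i,j]=1000*np.percentile(P[m,2],98) if m.sum()>3 else -99
print('cols y top=',[round(.45-.05*j,2) for j in range(18)])
for i in range(13,-1,-1): print(round(.3+.05*i,2),H[i,:18].astype(int))
E
```

```text
scene fine 29.1 [0.442 0.105] yaw 0.46
scene med 39.3 [ 0.437  -0.0855] yaw 0.94
scene coarse 46.9 [ 0.6305 -0.126 ] yaw -0.28
scene lid 42.5 [0.4315 0.292 ] yaw nan
scene shaker 38.7 [0.6005 0.0305] yaw -0.07
top fine 36.6 [0.452  0.1115] yaw 0.91
top med 33.3 [ 0.4355 -0.084 ] yaw -0.66
top coarse 38.8 [ 0.6265 -0.1265] yaw 0.94
top lid 32.7 [0.4235 0.29  ] yaw nan
top shaker 17.9 [0.594 0.033] yaw 0.17
cols y top= [0.45, 0.4, 0.35, 0.3, 0.25, 0.2, 0.15, 0.1, 0.05, 0.0, -0.05, -0.1, -0.15, -0.2, -0.25, -0.3, -0.35, -0.4]
0.95 [ -99  -99  -99  -99  -99  -99  -99  -99  -99  -99 -892 -891 -891 -892
 -891 -892  396  373]
0.9 [ -99  -99  -99  -99  -99    0    2    3    0 -889 -891 -892 -892 -893
 -891 -889 -892  389]
0.85 [ -99  -99  -99    0    3    3    3   59   57   58    3    0 -891 -893
 -892 -892 -892 -892]
0.8 [ -99  -99    1    1   59    3    3   56   17   58   10    3    3    3
    0 -893 -892 -890]
0.75 [-99 -99 123 122  89   3   3  58  58  56  16  18  21 184 221 268 274   0]
0.7 [-99 114 127 191 194 192   3  24  23  49  48   9 193 201 279 278 357 369]
0.65 [-99   1 122 212 203 187  59   4   3   3   7  17  28  25  20   3 383  10]
0.6 [-99   1   3 204 203 187 110  28  36  24  10  23  22 255   4 389 357 270]
0.55 [-99   2   3 122 199 127   5  28  41  25  15  10  12  28  26 396  18   4]
0.5 [ 2  2  3  3 51 15  3  5 16  6  7  7 11 27 27 25 23 12]
0.45 [ 3  3  4  5  3  3 21 17  6  7 20 10 19 28 23 26 13 14]
0.4 [-892    3   12   33    3    4   20   24    6    8   25   19   13   19
   18   15   22   11]
0.35 [11 12  5  6  5  6 22  3 55  5  8  6  8  9  8 14 21 26]
0.3 [   9 -891    4    4   23   23   20    6   56    6    3    5    9  370
  374  363    3    3]
```

View pics/f_scene.png

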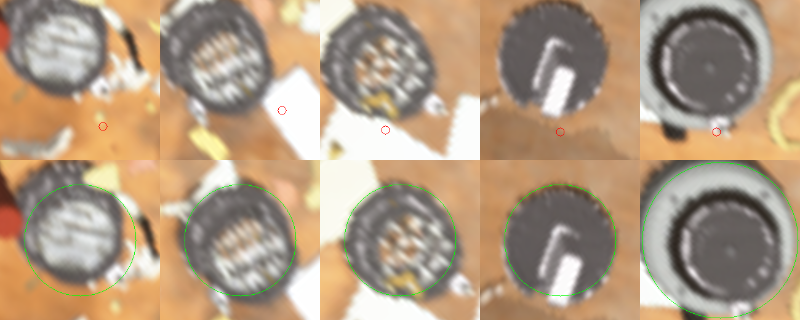

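View pics/f_top.png

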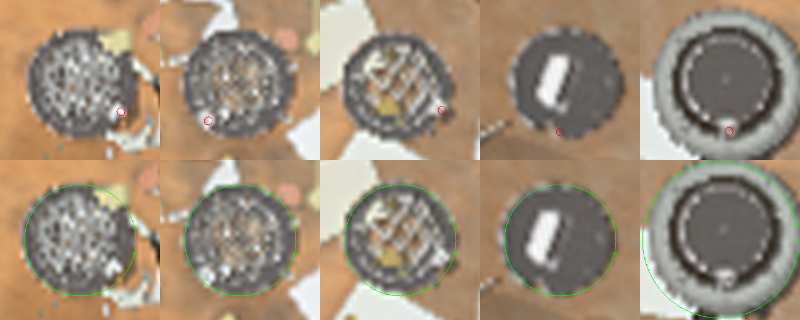

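Run:
```python
from h import *
C={'fine':(.452,.113),'med':(.436,-.086),'coarse':(.630,-.125),'lid':(.424,.291),'shaker':(.600,.032)}
for n in("scene","top"):
    D=np.load(f"pics/{n}0.npz");im=D['im']; p=viewer.camera_params(n); t=[]
    for k,c in C.items():
        uv=proj(np.array([c[0],c[1],.015]),p); u,v=int(uv[0]),int(uv[1]); h=22 if n=='scene' else 16
        if k=='shaker': h+=4
        print(n,k,'corner',u-h,v-h,'scale',260/(2*h+1))
        t.append(cv2.resize(im[v-h:v+h+1,u-h:u+h+1],(260,260),interpolation=cv2.INTER_NEAREST))
    t.append(t[0]*0)
    cv2.imwrite(f"pics/n_{n}.png",np.vstack([np.hstack(t[:3]),np.hstack(t[3:])])[:,:,::-1])
```

```text
scene fine corner 339 188 scale 5.777777777777778
scene med corner 282 146 scale 5.777777777777778
scene coarse corner 218 179 scale 5.777777777777778
scene lid corner 409 221 scale 5.777777777777778
scene shaker corner 270 202 scale 4.90566037735849
top fine corner 210 241 scale 7.878787878787879
top med corner 274 247 scale 7.878787878787879
top coarse corner 286 187 scale 7.878787878787879
top lid corner 153 249 scale 7.878787878787879
top shaker corner 233 192 scale 6.341463414634147
```

View pics/n_scene.png

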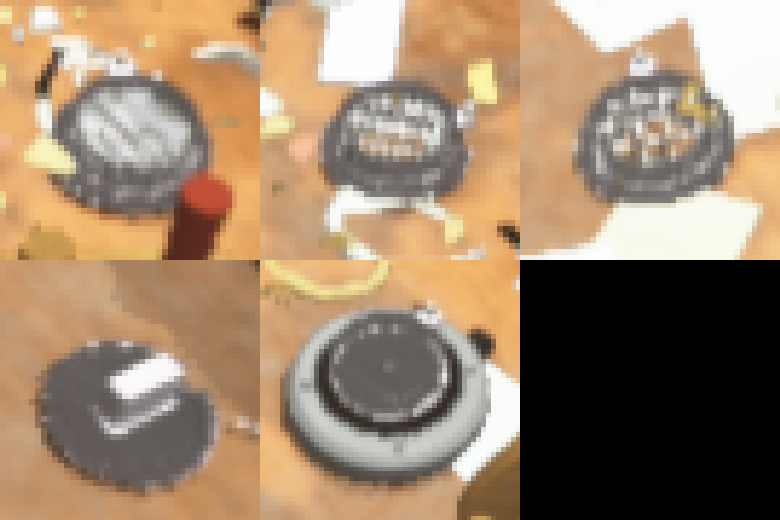

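View pics/n_top.png

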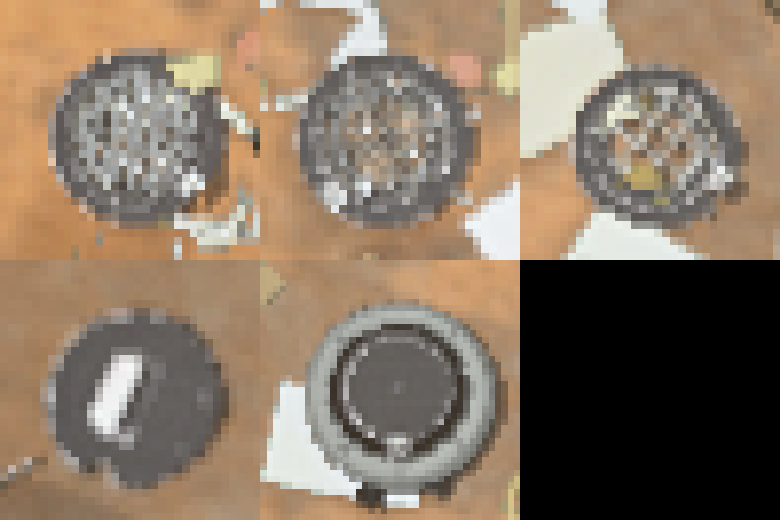

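```bash
cat >> h.py <<'E'
def back(uv,z,p):
    s=cv2.undistortPoints(np.array([[uv]],float),p['K'],np.array([p['k1'],0,0,0,0.]))[0,0]
    M=p['cam_to_world']; r=M[:3,:3]@np.array([s[0],s[1],1]); return M[:3,3]+r*(z-M[2,3])/r[2]
A_=np.linspace(-np.pi,np.pi,72,endpoint=False)
def hull(c,prof,p):
    P=np.vstack([circ(c,r,z,A_) for r,z in prof]); return cv2.convexHull(proj(P,p).astype(np.float32))[:,0]
def resamp(h,n=100):
    h=np.vstack([h,h[:1]]); d=np.r_[0,np.cumsum(np.linalg.norm(np.diff(h,axis=0),axis=1))]
    t=np.linspace(0,d[-1],n,endpoint=False); q=np.stack([np.interp(t,d,h[:,0]),np.interp(t,d,h[:,1])],-1)
    tg=np.roll(q,-1,0)-np.roll(q,1,0); nn=np.stack([tg[:,1],-tg[:,0]],-1); nn/=np.linalg.norm(nn,axis=1)[:,None]
    if ((q-q.mean(0))*nn).sum()<0: nn=-nn
    return q,nn
SV=[(.035,.0),(.035,.008),(.028,.023)]; LD=[(.035,.0),(.035,.008)]; SH=[(.049,0),(.049,.022)]
def fithull(im,p,c0,prof,R=.008):
    # grey object against coloured/bright surroundings: use lab distance change
    L=cv2.GaussianBlur(im,(3,3),0).astype(np.float32)
    def score(c):
        q,nn=resamp(hull(c,prof,p)); f=lambda w: cv2.remap(L,w[:,0].astype(np.float32)[None],w[:,1].astype(np.float32)[None],cv2.INTER_LINEAR)[0]
        return np.minimum(np.abs(f(q+1.*nn)-f(q-1.*nn)).sum(-1),120).mean()
    b=None
    for st,RR in((.002,R),(.0005,.002)):
        cc=c0 if b is None else b[1]
        for dx in np.arange(-RR,RR+1e-9,st):
            for dy in np.arange(-RR,RR+1e-9,st):
                c=(cc[0]+dx,cc[1]+dy); s=score(c)
                if b is None or s>b[0]: b=(s,c)
    return b
E
python3 - <<'E'
from h import *
C={'fine':(.452,.113),'med':(.436,-.086),'coarse':(.630,-.125),'lid':(.424,.291),'shaker':(.600,.032)}
pin={'scene':dict(fine=(359.3,198.6),med=(317,165.4),coarse=(238.6,189.6),shaker=(303.7,212.7)),
'top':dict(fine=(233.9,263.9),med=(283,271),coarse=(310.9,209),shaker=(254.3,220.7))}
for n in("scene","top"):
    D=np.load(f"pics/{n}0.npz");im=D['im']; p=viewer.camera_params(n)
    for k,c in C.items():
        pr=SH if k=='shaker' else LD if k=='lid' else SV
        s,cc=fithull(im,p,c,pr); 
        if k in pin[n]:
            P=back(pin[n][k],.043 if k=='shaker' else .026,p); d=np.array(cc)-P[:2]
            print(n,k,round(s),np.round(cc,4),'pin',np.round(P[:2],4),'r',round(np.hypot(*d)*1000,1),'yaw',round(np.arctan2(d[1],d[0]),3))
        else: print(n,k,round(s),np.round(cc,4))
a=[]
for n in("scene","top"):
    D=np.load(f"pics/{n}0.npz"); a.append(cloud(D['d'],viewer.camera_params(n))[D['d']>0])
P=np.vstack(a)
print([round(.2-.01*j,2) for j in range(12)])
for i in range(14,-1,-1):
    x=.5+.02*i; print(round(x,2),[int(1000*max([0,*P[(P[:,0]>=x)&(P[:,0]<x+.02)&(P[:,1]<=y)&(P[:,1]>y-.01)&(P[:,2]<.4),2]])) for y in np.arange(.2,.08,-.01)])
E
```

```text
scene fine 97 [0.4535 0.1115] pin [0.4335 0.0896] r 29.6 yaw 0.831
scene med 97 [ 0.4345 -0.086 ] pin [ 0.4146 -0.0616] r 31.5 yaw -0.886
scene coarse 106 [ 0.628 -0.128] pin [ 0.6123 -0.1505] r 27.5 yaw 0.962
scene lid 97 [0.427 0.291]
scene shaker 91 [0.6005 0.028 ] pin [0.5698 0.0278] r 30.7 yaw 0.008
top fine 95 [0.453 0.113] pin [0.4319 0.0885] r 32.3 yaw 0.86
top med 91 [ 0.4355 -0.084 ] pin [ 0.4123 -0.0633] r 31.1 yaw -0.728
top coarse 97 [ 0.6275 -0.126 ] pin [ 0.6106 -0.1506] r 29.8 yaw 0.969
top lid 85 [0.424  0.2905]
top shaker 86 [0.593  0.0305] pin [0.5658 0.0282] r 27.3 yaw 0.086
[0.2, 0.19, 0.18, 0.17, 0.16, 0.15, 0.14, 0.13, 0.12, 0.11, 0.1, 0.09]
0.78 [2, 3, 4, 4, 4, 4, 4, 5, 3, 4, 5, 59]
0.76 [3, 2, 3, 5, 2, 4, 2, 6, 3, 4, 6, 3]
0.74 [59, 4, 3, 7, 3, 3, 3, 3, 2, 4, 3, 4]
0.72 [193, 62, 59, 4, 4, 5, 4, 3, 5, 2, 7, 6]
0.7 [198, 59, 61, 58, 17, 5, 3, 3, 4, 4, 6, 2]
0.68 [202, 36, 61, 62, 60, 59, 6, 6, 4, 4, 3, 5]
0.66 [27, 189, 188, 188, 60, 60, 61, 6, 9, 7, 7, 3]
0.64 [190, 190, 183, 43, 56, 60, 62, 74, 64, 30, 8, 3]
0.62 [190, 188, 70, 66, 0, 110, 104, 97, 80, 56, 2, 5]
0.6 [61, 59, 123, 121, 119, 114, 109, 30, 2, 5, 5, 7]
0.58 [131, 128, 126, 122, 117, 5, 4, 3, 6, 45, 5, 7]
0.56 [129, 126, 3, 1, 4, 4, 5, 3, 5, 4, 11, 11]
0.54 [13, 15, 13, 2, 3, 4, 4, 2, 5, 3, 14, 13]
0.52 [8, 15, 17, 15, 6, 3, 4, 3, 3, 3, 3, 4]
0.5 [12, 17, 2, 5, 4, 3, 5, 4, 1, 3, 8, 10]
```

```bash
cat >> h.py <<'E'
from scipy.spatial.transform import Rotation as Ro
def plan(tip,yaw):
    """tip: desired fingertip-plane xyz on hand axis, yaw: jaws along (-sin,cos)"""
    s=readout.get_state(); R=Ro.from_rotvec(s['tool_rot']); best=None
    for sg in(1,-1):
        z=sg*np.array([-np.sin(yaw),np.cos(yaw),0]); x=np.array([0,0,-1.]); y=np.cross(z,x)
        T=Ro.from_matrix(np.stack([x,y,z],1)); d=R.inv()*T
        if best is None or d.magnitude()<best[1].magnitude(): best=(T,d)
    T,d=best
    tcp=np.array(tip)+[0,0,ctrl.finger_overhang]
    lin=R.inv().apply(tcp-s['position'])
    print('linear',np.round(lin,4).tolist(),'twist',np.round(np.degrees(d.as_rotvec()),1).tolist(),'rows>=',round(max(np.linalg.norm(lin)/.0417,np.degrees(d.magnitude())/7.16),1))
def st():
    s=readout.get_state(); R=Ro.from_rotvec(s['tool_rot']).as_matrix(); z=R[:,2]
    tip=s['position']-[0,0,ctrl.finger_overhang]
    y=np.arctan2(-z[0],z[1]); y=(y+np.pi/2)%np.pi-np.pi/2
    print('t',round(s['time'],2),'tip',np.round(tip,4),'jawyaw',round(y,3),'tilt x',np.round(R[:,0],3),'F',np.round(s['ft_force'],1),'grip',round(87*s['grip_width'],1),'q7',round(s['joint_positions'][6],2))
E
python3 -c "
from h import *
st(); plan((.453,.1125,.10),.95)"
```

```text
t 0.9 tip [0.2937 0.5799 0.2226] jawyaw -0.469 tilt x [ 0.  0. -1.] F [-0.6 -0.7  0.8] grip 86.9 q7 -0.06
linear [0.1226, -0.3533, -0.345] twist [-81.3, 0.0, 0.0] rows>= 12.2
```

```bash
python3 -m creep '[{"linear":[0.03,-0.22,-0.215],"twist":[-50,0,0],"fingers":-1},{"linear":[0.03,-0.22,-0.215],"twist":[-50,0,0],"fingers":-1},{"linear":[0.03,-0.22,-0.215],"twist":[-50,0,0],"fingers":-1},{"linear":[0.03,-0.22,-0.215],"twist":[-50,0,0],"fingers":-1},{"linear":[0.03,-0.22,-0.215],"twist":[-50,0,0],"fingers":-1},{"linear":[0.03,-0.22,-0.215],"twist":[-50,0,0],"fingers":-1},{"linear":[0.03,-0.22,-0.215],"twist":[-50,0,0],"fingers":-1},{"linear":[0.03,-0.22,-0.215],"twist":[-50,0,0],"fingers":-1}]'; python3 -c "
from h import *
st(); plan((.453,.1125,.10),.95)"
```

```text
time: 1.57
position: [0.394, 0.2848, 0.2035]
tool_rot: [-1.502, 0.989, 1.501]
ft_force: [1.0, 0.1, -0.7]
grip_width: 1.0
t 1.57 tip [0.394  0.2848 0.1925] jawyaw 0.406 tilt x [ 0.001 -0.001 -1.   ] F [ 1.   0.1 -0.7] grip 87.0 q7 1.29
linear [0.0927, 0.0139, -0.1815] twist [-31.2, -0.1, 0.0] rows>= 4.9
```

```bash
python3 -m creep '[{"linear":[0.04,0.014,-0.18],"twist":[-31,0,0],"fingers":-1},{"linear":[0.04,0.014,-0.18],"twist":[-31,0,0],"fingers":-1},{"linear":[0.04,0.014,-0.18],"twist":[-31,0,0],"fingers":-1},{"linear":[0.04,0.014,-0.18],"twist":[-31,0,0],"fingers":-1},{"linear":[0.04,0.014,-0.18],"twist":[-31,0,0],"fingers":-1},{"linear":[0.092,0.014,-0.18],"twist":[-31,0,0],"fingers":-1},{"linear":[0.092,0.014,-0.18],"twist":[-31,0,0],"fingers":-1},{"linear":[0.092,0.014,-0.18],"twist":[-31,0,0],"fingers":-1}]'; python3 -c "
from h import *
st(); plan((.453,.1125,.010),.95)
for n in('scene','top'):
    im,d=viewer.get_image(n); p=viewer.camera_params(n); uv=proj(np.array([.453,.1125,.03]),p).astype(int)
    cv2.imwrite('pics/ga_%s.png'%n,cv2.resize(im[uv[1]-50:uv[1]+40,uv[0]-60:uv[0]+60],(560,420))[:,:,::-1])
a=cv2.imread('pics/ga_scene.png');b=cv2.imread('pics/ga_top.png');cv2.imwrite('pics/ga.png',cv2.resize(np.hstack([a,b]),(800,300)))
"
```

```text
time: 2.23
position: [0.4482, 0.1167, 0.1089]
tool_rot: [-1.859, 0.608, 1.868]
ft_force: [-0.3, -0.1, 1.1]
grip_width: 1.004
t 2.23 tip [0.4482 0.1167 0.0979] jawyaw 0.944 tilt x [-0.006 -0.002 -1.   ] F [-0.3 -0.1  1.1] grip 87.4 q7 2.21
linear [0.0879, 0.0002, -0.0067] twist [-0.4, 0.2, -0.3] rows>= 2.1
```

View pics/ga.png

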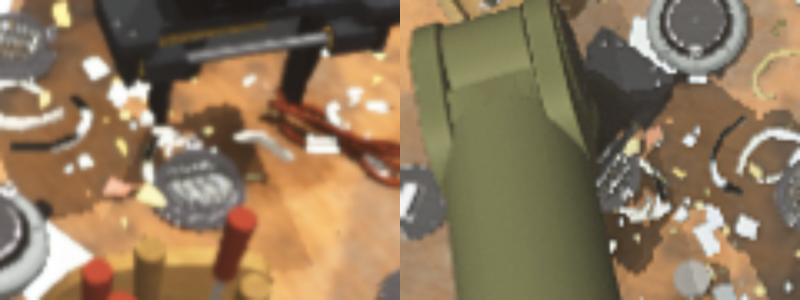

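```bash
python3 -m creep '[{"linear":[0.04,0,-0.006],"twist":[0,0,0],"fingers":-1},{"linear":[0.07,0,-0.006],"twist":[0,0,0],"fingers":-1},{"linear":[0.08,0,-0.006],"twist":[0,0,0],"fingers":-1},{"linear":[0.087,0,-0.006],"twist":[0,0,0],"fingers":-1},{"linear":[0.087,0,-0.006],"twist":[0,0,0],"fingers":-1}]'; python3 -c "
from h import *
st(); plan((.453,.1125,.0105),.95)"
```

```text
time: 2.75
position: [0.4557, 0.115, 0.0249]
tool_rot: [-1.864, 0.602, 1.864]
ft_force: [0.6, -0.0, -0.1]
grip_width: 1.001
t 2.75 tip [0.4557 0.115  0.0139] jawyaw 0.946 tilt x [-0.  0. -1.] F [ 0.6 -0.  -0.1] grip 87.1 q7 2.26
linear [0.0034, 0.0036, 0.0008] twist [-0.2, 0.0, -0.0] rows>= 0.1
```

```bash
python3 -m creep '[{"linear":[0.003,0.0035,0.001],"twist":[0,0,0],"fingers":-1},{"linear":[0.003,0.0035,0.001],"twist":[0,0,0],"fingers":-1},{"linear":[0.003,0.0035,0.001],"twist":[0,0,0],"fingers":0.5},{"linear":[0.003,0.0035,0.001],"twist":[0,0,0],"fingers":0.5},{"linear":[0.003,0.0035,0.001],"twist":[0,0,0],"fingers":0.5},{"linear":[0.003,0.0035,0.001],"twist":[0,0,0],"fingers":0.5},{"linear":[0.003,0.0035,0.001],"twist":[0,0,0],"fingers":0.5},{"linear":[0.003,0.0035,0.001],"twist":[0,0,0],"fingers":0.5}]' 20; python3 -c "
from h import *
st()"
```

```text
time: 3.42
position: [0.4528, 0.112, 0.0217]
tool_rot: [-1.863, 0.603, 1.863]
ft_force: [0.5, -0.8, 1.4]
grip_width: 0.635
t 3.42 tip [0.4528 0.112  0.0107] jawyaw 0.945 tilt x [ 0.  0. -1.] F [ 0.5 -0.8  1.4] grip 55.3 q7 2.26
```

```bash
python3 -m creep '[{"linear":[-0.03,0,0],"twist":[0,0,0],"fingers":0.5},{"linear":[-0.07,0,0],"twist":[0,0,0],"fingers":0.5},{"linear":[-0.11,0,0],"twist":[0,0,0],"fingers":0.5},{"linear":[-0.14,0,0],"twist":[0,0,0],"fingers":0.5},{"linear":[-0.16,0,0],"twist":[0,0,0],"fingers":0.5},{"linear":[-0.16,0,0],"twist":[0,0,0],"fingers":0.5}]'; python3 -c "
from h import *
st(); plan((.599,.030,.15),.2)"
```

```text
time: 3.92
position: [0.4555, 0.1127, 0.1864]
tool_rot: [-1.867, 0.596, 1.854]
ft_force: [0.6, -1.1, -0.4]
grip_width: 0.64
t 3.92 tip [0.4555 0.1127 0.1754] jawyaw 0.945 tilt x [ 0.008  0.003 -1.   ] F [ 0.6 -1.1 -0.4] grip 55.6 q7 2.21
linear [0.0263, -0.0168, -0.1646] twist [42.7, -0.1, 0.5] rows>= 6.0
```

```bash
python3 -m creep '[{"linear":[0.02,-0.017,-0.165],"twist":[43,0,0],"fingers":0.5},{"linear":[0.02,-0.017,-0.165],"twist":[43,0,0],"fingers":0.5},{"linear":[0.02,-0.017,-0.165],"twist":[43,0,0],"fingers":0.5},{"linear":[0.02,-0.017,-0.165],"twist":[43,0,0],"fingers":0.5},{"linear":[0.02,-0.017,-0.165],"twist":[43,0,0],"fingers":0.5},{"linear":[0.02,-0.017,-0.165],"twist":[43,0,0],"fingers":0.5},{"linear":[0.02,-0.017,-0.165],"twist":[43,0,0],"fingers":0.5},{"linear":[0.02,-0.017,-0.165],"twist":[43,0,0],"fingers":0.5}]'
cat >> h.py <<'E'
def shot(tag,P,half=45):
    t=[]
    for n in('scene','top'):
        im,d=viewer.get_image(n); np.savez(f'pics/{tag}_{n}.npz',im=im,d=d); p=viewer.camera_params(n); u,v=proj(np.array(P),p).astype(int)
        u=max(u,half);v=max(v,half)
        t.append(cv2.resize(im[v-half:v+half,u-half:u+half],(400,400),interpolation=cv2.INTER_NEAREST)); print(n,'corner',u-half,v-half,'scale',400/2/half)
    cv2.imwrite(f'pics/{tag}.png',np.hstack(t)[:,:,::-1])
E
python3 -c "
from h import *
st(); shot('a1',(.599,.03,.1))"
```

```text
time: 4.58
position: [0.5957, 0.0291, 0.1601]
tool_rot: [-1.353, 1.111, 1.355]
ft_force: [0.4, -1.0, -1.6]
grip_width: 0.639
t 4.58 tip [0.5957 0.0291 0.1491] jawyaw 0.198 tilt x [-0.002 -0.001 -1.   ] F [ 0.4 -1.  -1.6] grip 55.6 q7 1.77
scene corner 251 159 scale 4.444444444444445
top corner 208 160 scale 4.444444444444445
```

View pics/a1.png

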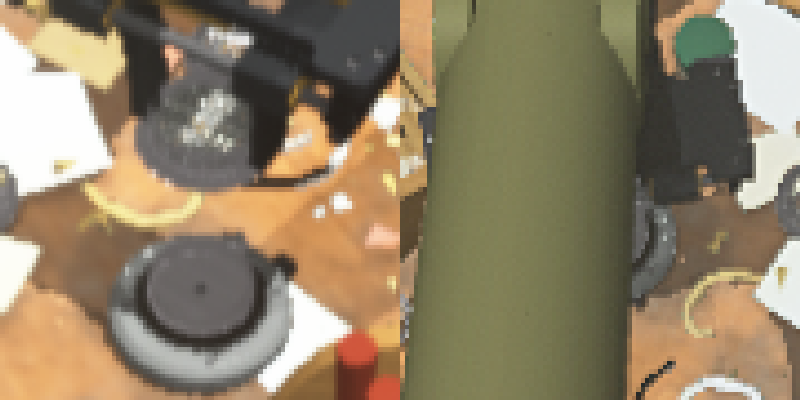

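Run:
```python
from h import *
p=viewer.camera_params('scene'); im=np.load('pics/a1_scene.npz')['im']
z0=.149-.0107
print(fithull(im,p,(.5957,.0291),[(.035,z0+.005),(.035,z0+.008)],R=.006))
crop=im[160:205,275:320]; cv2.imwrite('pics/a1c.png',cv2.resize(crop,(720,720),interpolation=cv2.INTER_NEAREST)[:590,:,::-1])
for uv in((303.4,167),(302,167),(305,167)):
    P=back(uv,z0+.026,p); d=np.array([.5957,.0291])-P[:2]; print(P, np.hypot(*d),np.arctan2(d[1],d[0]))
# expected pin projections for yaws
for y in (-.2,-.1,0,.1,.2,.3): print(y,[proj(np.array([.5957-.0325*np.cos(y),.0291-.0325*np.sin(y),z0+z]),p).round(1).tolist() for z in(.02,.03)])
```

```text
(np.float32(78.847786), (np.float64(0.5952000000000001), np.float64(0.0296)))
[0.55147777 0.00706538 0.1643    ] 0.049407796467736756 0.4622628077737826
[0.55351314 0.00483433 0.1643    ] 0.0486677896828651 0.5219808295072809
[0.54915138 0.00961484 0.1643    ] 0.05046231839283565 0.39643560099335423
-0.2 [[309.6, 178.4], [309.7, 175.1]]
-0.1 [[308.6, 177.5], [308.7, 174.2]]
0 [[307.5, 176.7], [307.6, 173.4]]
0.1 [[306.3, 176.1], [306.4, 172.7]]
0.2 [[305.0, 175.4], [305.1, 172.1]]
0.3 [[303.6, 174.9], [303.7, 171.6]]
```

View pics/a1c.png

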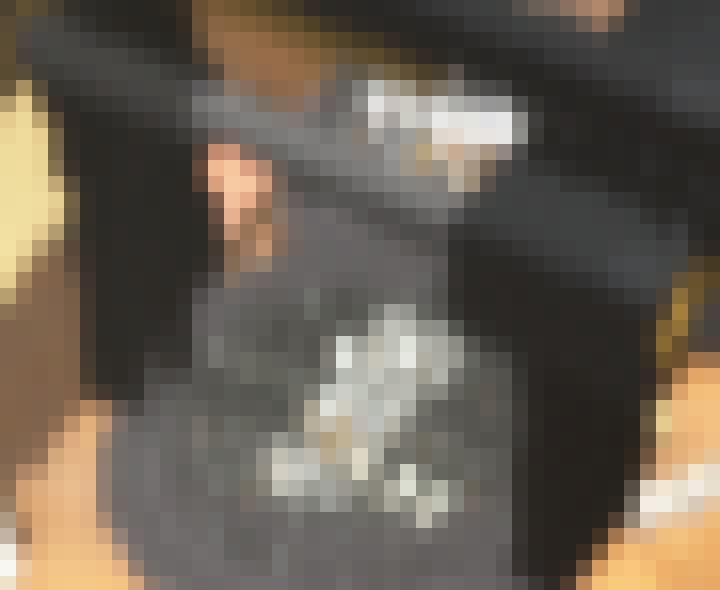

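```bash
python3 -m creep '[{"linear":[-0.04,0,0],"twist":[56,0,0],"fingers":0.5},{"linear":[-0.04,0,0],"twist":[56,0,0],"fingers":0.5},{"linear":[-0.04,0,0],"twist":[56,0,0],"fingers":0.5},{"linear":[-0.04,0,0],"twist":[56,0,0],"fingers":0.5},{"linear":[-0.04,0,0],"twist":[56,0,0],"fingers":0.5},{"linear":[-0.04,0,0],"twist":[56,0,0],"fingers":0.5},{"linear":[-0.04,0,0],"twist":[56,0,0],"fingers":0.5},{"linear":[-0.04,0,0],"twist":[56,0,0],"fingers":0.5}]';  python3 -m creep '[{"linear":[0,0,0],"twist":[56,0,0],"fingers":0.5},{"linear":[0,0,0],"twist":[56,0,0],"fingers":0.5},{"linear":[0,0,0],"twist":[56,0,0],"fingers":0.5},{"linear":[0,0,0],"twist":[56,0,0],"fingers":0.5},{"linear":[0,0,0],"twist":[56,0,0],"fingers":0.5},{"linear":[0,0,0],"twist":[56,0,0],"fingers":0.5},{"linear":[0,0,0],"twist":[56,0,0],"fingers":0.5},{"linear":[0,0,0],"twist":[56,0,0],"fingers":0.5}]'; python3 -m creep '[{"linear":[0,0,0],"twist":[25,0,0],"fingers":0.5},{"linear":[0,0,0],"twist":[25,0,0],"fingers":0.5},{"linear":[0,0,0],"twist":[25,0,0],"fingers":0.5},{"linear":[0,0,0],"twist":[25,0,0],"fingers":0.5},{"linear":[0,0,0],"twist":[25,0,0],"fingers":0.5},{"linear":[0,0,0],"twist":[25,0,0],"fingers":0.5}]'; python3 -c "
from h import *
st(); shot('a2',(.599,.03,.18),25)"
```

```text
time: 5.35
position: [0.596, 0.0295, 0.2019]
tool_rot: [-0.613, 1.481, 0.614]
ft_force: [-0.4, 0.3, -1.7]
grip_width: 0.64
time: 6.02
position: [0.5961, 0.0295, 0.2018]
tool_rot: [0.152, 1.565, -0.15]
ft_force: [-0.9, 0.6, -1.0]
grip_width: 0.639
time: 6.52
position: [0.5961, 0.0295, 0.2017]
tool_rot: [0.488, 1.515, -0.486]
ft_force: [0.5, 0.3, -1.9]
grip_width: 0.638
t 6.52 tip [0.5961 0.0295 0.1907] jawyaw 0.949 tilt x [ 0.     0.001 -1.   ] F [ 0.5  0.3 -1.9] grip 55.5 q7 -0.56
scene corner 271 153 scale 8.0
top corner 226 173 scale 8.0
```

View pics/a2.png

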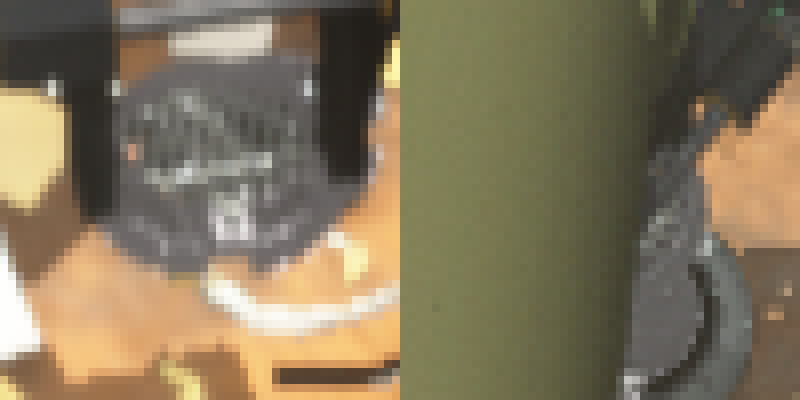

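```bash
cat >> h.py <<'E'
def heldyaw(tag,pinuv,notchuv,offset_tip=.0107):
    """angle of pin direction and notch direction from hand axis in world"""
    s=readout.get_state(); c=s['position'].copy(); z0=c[2]-ctrl.finger_overhang-offset_tip; p=viewer.camera_params('scene')
    im=np.load(f'pics/{tag}_scene.npz')['im']
    b=fithull(im,p,c[:2],[(.035,z0+.005),(.035,z0+.008)],R=.006); print('cam centre',np.round(b[1],4),'tcp',np.round(c[:2],4))
    R=Ro.from_rotvec(s['tool_rot']).as_matrix(); zz=R[:,2]; jy=np.arctan2(-zz[0],zz[1])
    for nm,uv,h in(('pin',pinuv,.026),('notch',notchuv,.007)):
        if uv is None: continue
        P=back(uv,z0+h,p)[:2]
        for cc in(c[:2],np.array(b[1])):
            d=cc-P; y=np.arctan2(d[1],d[0]); print(nm,'r',round(np.hypot(*d)*1e3,1),'body yaw',round(y,3),'body-jaw',round((y-jy+np.pi/2)%np.pi-np.pi/2,3))
E
python3 -c "
from h import *
heldyaw('a2',(299.5,179.75),(299.2,185.3))
p=viewer.camera_params('scene');s=readout.get_state();c=s['position'];z0=c[2]-.011-.0107
im=np.load('pics/a2_scene.npz')['im']
t=cv2.resize(im[153:203,271:321],(700,700),interpolation=cv2.INTER_CUBIC)
def dr(P,col):
    for q in proj(P,p): 
        cv2.circle(t,tuple(int(v) for v in ((q-[271,153]+.5)*14)),2,col,-1)
for y in (-2.45,):
    b=np.array([-np.cos(y),-np.sin(y)])
    dr(np.array([[*(c[:2]+.0325*b),z0+.02],[*(c[:2]+.0325*b),z0+.03],[*(c[:2]+.035*b),z0+.008],[*(c[:2]+.035*b),z0+.005]]),(255,0,0))
dr(circ(c,.035,z0+.008,A_),(0,255,0));dr(circ(c,.028,z0+.023,A_),(0,0,255))
cv2.imwrite('pics/a2c.png',t[:590,:,::-1])
"
```

```text
cam centre [0.5932 0.0238] tcp [0.5962 0.0293]
pin r 30.6 body yaw -2.283 body-jaw -0.089
pin r 36.8 body yaw -2.247 body-jaw -0.053
notch r 27.7 body yaw -2.28 body-jaw -0.086
notch r 33.9 body yaw -2.241 body-jaw -0.048
```

View pics/a2c.png

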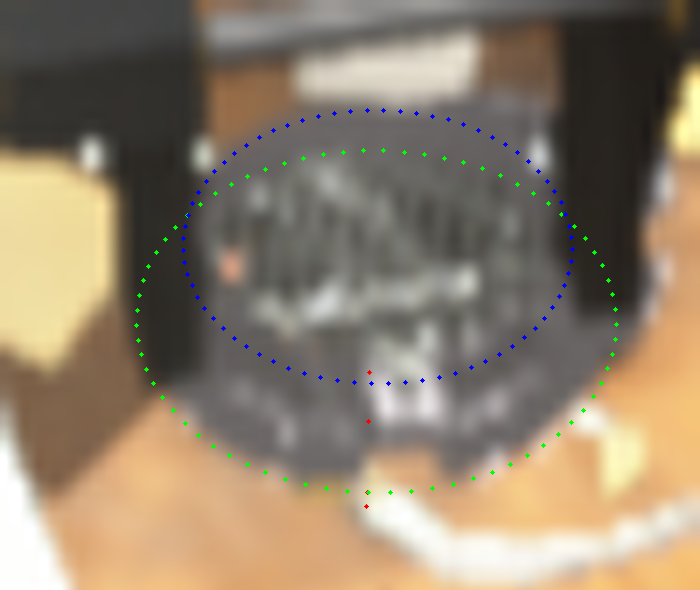

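```bash
cat >> h.py <<'E'
def fitarc(im,p,c0,z0,a,R=.006,zs=(.005,)):
    """fit flange lower edge (r 35) over world angles a; bright outside assumed-any contrast vs grey flange colour"""
    L=im.astype(np.float32); ref=np.median(np.concatenate([samp3(L,circ(c0,.0315,z0+.008,a),p)]),0)
    best=None
    for st,RR in((.001,R),(.00025,.001)):
        cc=c0 if best is None else best[1]
        for dx in np.arange(-RR,RR+1e-9,st):
            for dy in np.arange(-RR,RR+1e-9,st):
                c=np.array([cc[0]+dx,cc[1]+dy]); 
                o=np.abs(samp3(L,circ(c,.0365,z0+.005,a),p)-ref).sum(-1); i=np.abs(samp3(L,circ(c,.0335,z0+.008,a),p)-ref).sum(-1)
                s=(np.minimum(o,90)-np.minimum(i,90)).mean()
                if best is None or s>best[0]: best=(s,c)
    return best
def samp3(L,P,p):
    uv=proj(P,p).astype(np.float32); return cv2.remap(L,uv[None,:,0],uv[None,:,1],cv2.INTER_LINEAR)[0]
E
python3 - <<'E'
from h import *
p=viewer.camera_params('scene');s=readout.get_state();c=s['position'];z0=c[2]-.011-.0107
im=np.load('pics/a2_scene.npz')['im']
a=np.r_[np.linspace(-.3,.5,30),np.linspace(.95,2.1,40)]
b=fitarc(im,p,c[:2],z0,a); print(b)
heldyaw('a2',(299.7,180.5),(299.6,185.3))
cc=b[1]
for uv,h in(((299.7,180.5),.024),((299.6,185.3),.0065)):
    P=back(uv,z0+h,p)[:2];d=cc-P; print(np.hypot(*d),np.arctan2(d[1],d[0]))
t=cv2.resize(im[153:203,271:321],(700,700),interpolation=cv2.INTER_CUBIC)
def dr(P,col):
    for q in proj(P,p): cv2.circle(t,tuple(int(v) for v in ((q-[271,153]+.5)*14)),2,col,-1)
dr(circ(cc,.035,z0+.008,A_),(0,255,0));dr(circ(cc,.035,z0+.005,A_),(0,255,0));dr(circ(cc,.028,z0+.023,A_),(0,0,255))
cv2.imwrite('pics/a2d.png',t[:590,:,::-1])
# a1 check
im=np.load('pics/a1_scene.npz')['im']; c=np.array([.5957,.0291]); z0=.149-.0107
print('a1',fitarc(im,p,c,z0,np.linspace(-.1,1.3,40)))
E
```

```text
(np.float32(68.8635), array([0.5942263 , 0.02704339]))
cam centre [0.5932 0.0238] tcp [0.5962 0.0293]
pin r 32.7 body yaw -2.279 body-jaw -0.086
pin r 38.8 body yaw -2.246 body-jaw -0.052
notch r 27.8 body yaw -2.251 body-jaw -0.058
notch r 34.0 body yaw -2.218 body-jaw -0.024
0.033793058441125366 -2.2722363437087836
0.030363287902114 -2.253189306733908
a1 (np.float32(84.16301), array([0.5927, 0.0286]))
```

View pics/a2d.png

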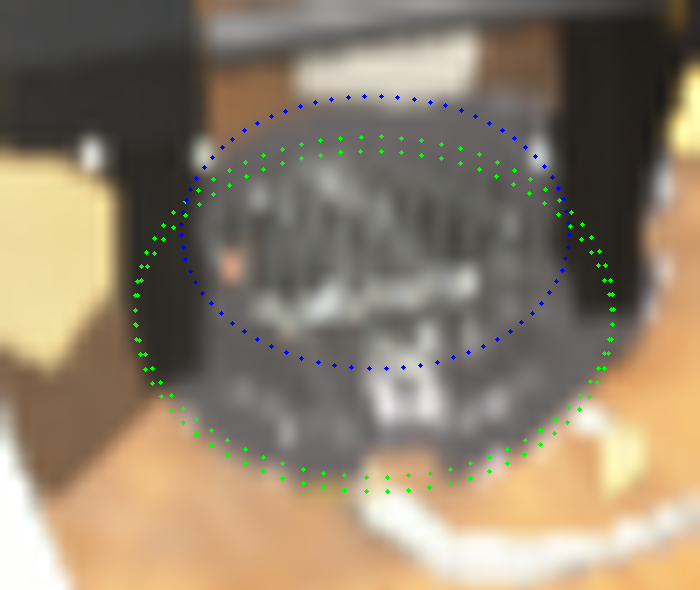

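Run:
```python
from h import *
for n,(u0,v0,w) in {'scene':(268,200,56),'top':(236,192,40)}.items():
    p=viewer.camera_params(n); im=np.load(f'pics/{n}0.npz')['im']
    k=400/w
    t=cv2.resize(im[v0:v0+w,u0:u0+w],(400,400),interpolation=cv2.INTER_CUBIC); t0=t.copy()
    for c,y in (((.597,.031),.05),):
        def dr(P,col):
            for q in proj(np.atleast_2d(P),p): cv2.circle(t,tuple(int(v) for v in ((q-[u0,v0]+.5)*k)),1,col,-1)
        dr(circ(c,.049,.022,A_),(0,255,0)); dr(circ(c,.049,0,A_),(0,255,0)); dr(circ(c,.028,.040,A_),(0,0,255)); dr(circ(c,.0245,.040,A_),(255,0,255))
        dr([[c[0]-.0325*np.cos(y),c[1]-.0325*np.sin(y),z] for z in(.04,.047)],(255,0,0))
    cv2.imwrite(f'pics/sh_{n}.png',np.hstack([t,t0])[:,:,::-1])
```

```text
(no output)
```

View pics/sh_scene.png

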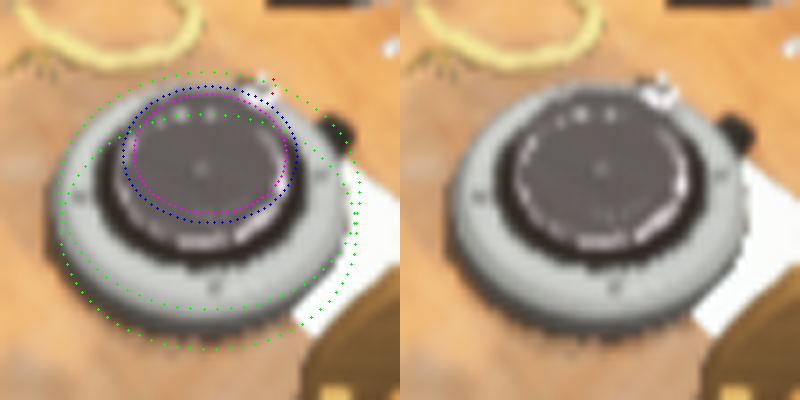

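View pics/sh_top.png

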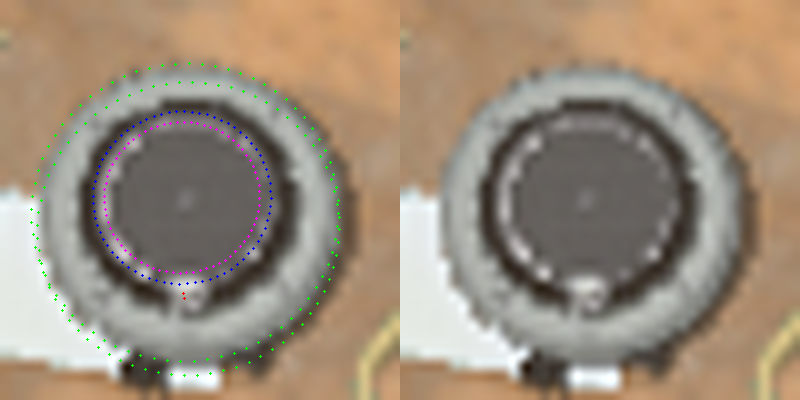

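Run:
```python
from h import *
for n in('scene','top'):
    p=viewer.camera_params(n); D=np.load(f'pics/{n}0.npz'); X=cloud(D['d'],p)
    c0=np.array([.5985,.030])
    m=(np.hypot(X[...,0]-c0[0],X[...,1]-c0[1])<.06)&(D['d']>0)
    Q=X[m]; print(n,len(Q))
    for lo,hi in((.0,.012),(.012,.018),(.018,.03),(.03,.036),(.036,.055)):
        q=Q[(Q[:,2]>lo)&(Q[:,2]<=hi)]
        if len(q)<5: print(lo,hi,len(q)); continue
        r=np.hypot(*(q[:,:2]-c0).T)*1e3; print(lo,hi,len(q),'mean',q.mean(0).round(4),'r pct',np.percentile(r,[2,25,50,75,98]).round(0))
    q=Q[np.hypot(*(Q[:,:2]-c0).T)<.02]; print('floor z',np.median(q[:,2]))
    # map
    H=(X[...,2]*1000).round().astype(int)
    if n=='scene':
        for v in range(208,250,2): print(v,' '.join('%3d'%H[v,u] for u in range(272,324,2)))
```

```text
scene 1664
0.0 0.012 291 mean [0.6103 0.0581 0.0039] r pct [45. 48. 52. 56. 60.]
0.012 0.018 127 mean [0.6101 0.0418 0.0156] r pct [43. 46. 48. 49. 56.]
0.018 0.03 885 mean [0.6043 0.0339 0.0234] r pct [ 7. 24. 32. 41. 47.]
0.03 0.036 75 mean [0.5967 0.0238 0.033 ] r pct [ 2. 24. 26. 29. 31.]
0.036 0.055 43 mean [0.5879 0.0311 0.039 ] r pct [23. 25. 27. 29. 33.]
floor z 0.02744462125238395
208  26  17   0   3   6   5   8   4   4   1   3   0  -3  -5   0   0   0  -3  -1   0   0   0  -1  -1  -2   0
210  -2  -3  -1   1   0   3   2   0  -4   0  -2  -2  -2  -3  -1   0   0   3  -2   0  -3   0  -3  -1  -3  -3
212  -1  -3   0  -2   0   1   0   0  -2  18  21  21  20  19  18  12  45   2  -3  -1  -1  -1  -3  -2  -1   0
214  -3  -3  -3   1  -2  -2  -1  20  23  34  31  31  32  32  35  39  38  40  -1  -1  -4  -1  -2  -2  -1  -2
216  -1   0   1  -2  -2  22  22  40  31  29  31  28  26  28  24  29  36  21  19  -1  -4  18   0   0   1   2
218   1  -2   3  -3  20  19  22  30  26  26  26  27  27  29  26  29  28  32  22  22  17  18  15   1  -2   1
220   0  -1  -1  20  21  21  34  27  25  27  27  26  27  26
[... 1251 characters left out ...]
1  -1  -1   2   0   8  13  10  11  18  17  17  15  13   6   4   0 826   4  65  73  81  85  82
246   0   1   0   2   2  -2   0   3   0   3   6   5   6   6   1   3  -3  -1  -1  -1  56  67  74  74  76  77
248   0   0   2  -1   0  -1   1   2   0   2  -1   0   3  -1   1  -1  -1  -2   1   2  60  66  70  69  69  69
top 1032
0.0 0.012 194 mean [0.5894 0.0348 0.0035] r pct [49. 52. 55. 57. 60.]
0.012 0.018 66 mean [0.578  0.0341 0.0157] r pct [37. 46. 47. 50. 59.]
0.018 0.03 574 mean [0.5954 0.0291 0.0239] r pct [ 8. 26. 35. 42. 49.]
0.03 0.036 64 mean [0.6002 0.0282 0.0316] r pct [ 2. 13. 20. 25. 28.]
0.036 0.055 21 mean [0.5825 0.0267 0.0397] r pct [25. 27. 29. 35. 37.]
floor z 0.028574424428231437
```

Run:
```python
from h import *
from scipy.optimize import least_squares
for n in('scene','top'):
    p=viewer.camera_params(n); D=np.load(f'pics/{n}0.npz'); X=cloud(D['d'],p); c0=np.array([.599,.029])
    r=np.hypot(X[...,0]-c0[0],X[...,1]-c0[1]); m=(r<.0315)&(r>.02)&(X[...,2]>.0345)&(X[...,2]<.043)&(D['d']>0)
    Q=X[m]; f=least_squares(lambda c:np.hypot(Q[:,0]-c[0],Q[:,1]-c[1])-.0265,c0,loss='soft_l1',f_scale=.002); print(n,len(Q),f.x,np.std(f.fun))
    m=(r<.065)&(X[...,2]>.018)&(X[...,2]<.026)&(D['d']>0)&(r>.03)
    Q=X[m]; # outer edge radius per angle
    a=np.arctan2(Q[:,1]-c0[1],Q[:,0]-c0[0]);
    E=[]
    for k in np.arange(-np.pi,np.pi,.2):
        s=Q[(a>=k)&(a<k+.2)]
        if len(s)>3: rr=np.hypot(*(s[:,:2]-c0).T); E.append(s[rr.argmax(),:2])
    E=np.array(E); f=least_squares(lambda c:np.hypot(E[:,0]-c[0],E[:,1]-c[1])-c[2],[*c0,.049],loss='soft_l1',f_scale=.002); print('outer',f.x)
    # pin
    m=(X[...,2]>.041)&(r>.026)&(r<.04)&(D['d']>0)&(X[...,0]<.59); print('pin pts',X[m].round(4).tolist())
```

```text
scene 49 [0.59751917 0.02801407] 0.0011558679810829778
outer [0.59977898 0.02997724 0.04679073]
pin pts [[0.5684, 0.0273, 0.0475], [0.5661, 0.0284, 0.0464], [0.5692, 0.0281, 0.0452], [0.5667, 0.029, 0.0438], [0.5709, 0.0296, 0.0443]]
top 15 [0.59848695 0.03000367] 0.0016938761095339038
outer [0.59607428 0.02908951 0.04740432]
pin pts [[0.5682, 0.0292, 0.0423], [0.5643, 0.0289, 0.0455], [0.5641, 0.0258, 0.0464], [0.5647, 0.0228, 0.0441], [0.562, 0.0322, 0.0411], [0.5619, 0.0291, 0.0419]]
```

```bash
python3 -m creep '[{"linear":[0,0,0],"twist":[-57,0,0],"fingers":0.5},{"linear":[0,0,0],"twist":[-57,0,0],"fingers":0.5},{"linear":[0,0,0],"twist":[-57,0,0],"fingers":0.5},{"linear":[0,0,0],"twist":[-57,0,0],"fingers":0.5},{"linear":[0,0,0],"twist":[-57,0,0],"fingers":0.5},{"linear":[0,0,0],"twist":[-57,0,0],"fingers":0.5},{"linear":[0,0,0],"twist":[-57,0,0],"fingers":0.5},{"linear":[0,0,0],"twist":[-57,0,0],"fingers":0.5}]';  python3 -m creep '[{"linear":[0,0,0],"twist":[-57,0,0],"fingers":0.5},{"linear":[0,0,0],"twist":[-57,0,0],"fingers":0.5},{"linear":[0,0,0],"twist":[-57,0,0],"fingers":0.5},{"linear":[0,0,0],"twist":[-57,0,0],"fingers":0.5},{"linear":[0,0,0],"twist":[-57,0,0],"fingers":0.5},{"linear":[0,0,0],"twist":[-57,0,0],"fingers":0.5},{"linear":[0,0,0],"twist":[-57,0,0],"fingers":0.5},{"linear":[0,0,0],"twist":[-57,0,0],"fingers":0.5}]'; python3 -c "
from h import *
st(); plan((.600,.030,.06),.095)"
```

```text
time: 7.28
position: [0.5963, 0.029, 0.2016]
tool_rot: [-0.296, 1.55, 0.296]
ft_force: [0.3, -0.4, -0.9]
grip_width: 0.633
time: 7.95
position: [0.5963, 0.029, 0.2016]
tool_rot: [-1.061, 1.296, 1.061]
ft_force: [0.2, -0.7, -0.8]
grip_width: 0.632
t 7.95 tip [0.5963 0.029  0.1906] jawyaw -0.199 tilt x [ 0.  0. -1.] F [ 0.2 -0.7 -0.8] grip 55.0 q7 1.37
linear [0.1306, -0.0034, 0.0017] twist [-16.8, 0.0, 0.0] rows>= 3.1
```

```bash
python3 -m creep '[{"linear":[0.04,-0.0035,0.0015],"twist":[-17,0,0],"fingers":0.5},{"linear":[0.08,-0.0035,0.0015],"twist":[-17,0,0],"fingers":0.5},{"linear":[0.11,-0.0035,0.0015],"twist":[-17,0,0],"fingers":0.5},{"linear":[0.125,-0.0035,0.0015],"twist":[-17,0,0],"fingers":0.5},{"linear":[0.13,-0.0035,0.0015],"twist":[-17,0,0],"fingers":0.5},{"linear":[0.13,-0.0035,0.0015],"twist":[-17,0,0],"fingers":0.5}]';  python3 -c "
from h import *
st(); plan((.600,.030,.0457),.095);shot('a3',(.599,.03,.06),35)"
```

```text
time: 8.45
position: [0.5992, 0.0296, 0.0703]
tool_rot: [-1.275, 1.167, 1.277]
ft_force: [0.0, 0.7, -0.9]
grip_width: 0.639
t 8.45 tip [0.5992 0.0296 0.0593] jawyaw 0.091 tilt x [-0.003 -0.    -1.   ] F [ 0.   0.7 -0.9] grip 55.6 q7 1.7
linear [0.0136, -0.0009, 0.0003] twist [-0.3, -0.0, -0.1] rows>= 0.3
scene corner 261 180 scale 5.714285714285714
top corner 218 174 scale 5.714285714285714
```

View pics/a3.png

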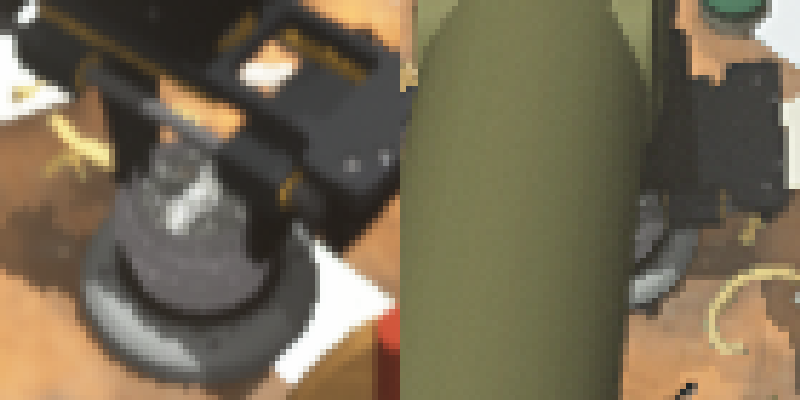

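```bash
python3 -m creep '[{"linear":[0.003,-0.001,0],"twist":[0,0,0],"fingers":0.5},{"linear":[0.006,-0.001,0],"twist":[0,0,0],"fingers":0.5},{"linear":[0.008,-0.001,0],"twist":[0,0,0],"fingers":0.5},{"linear":[0.009,-0.001,0],"twist":[0,0,0],"fingers":0.5},{"linear":[0.009,-0.001,0],"twist":[0,0,0],"fingers":0.5}]';  python3 -c "
from h import *
st()"
```

```text
time: 8.97
position: [0.601, 0.0299, 0.0625]
tool_rot: [-1.275, 1.165, 1.275]
ft_force: [-0.7, -0.2, -0.3]
grip_width: 0.638
t 8.97 tip [0.601  0.0299 0.0515] jawyaw 0.09 tilt x [-0.  0. -1.] F [-0.7 -0.2 -0.3] grip 55.5 q7 1.7
```

```bash
python3 -m creep '[{"linear":[0.001,0,0],"twist":[0,0,0],"fingers":0.5},{"linear":[0.002,0,0],"twist":[0,0,0],"fingers":0.5},{"linear":[0.003,0,0],"twist":[0,0,0],"fingers":0.5},{"linear":[0.004,0,0],"twist":[0,0,0],"fingers":0.5},{"linear":[0.005,0,0],"twist":[0,0,0],"fingers":0.5},{"linear":[0.006,0,0],"twist":[0,0,0],"fingers":0.5},{"linear":[0.006,0,0],"twist":[0,0,0],"fingers":0.5}]';  python3 -c "
from h import *
st()"
```

```text
time: 9.55
position: [0.6009, 0.0298, 0.0573]
tool_rot: [-1.274, 1.166, 1.276]
ft_force: [-4.4, -0.5, 6.4]
grip_width: 0.634
t 9.55 tip [0.6009 0.0298 0.0463] jawyaw 0.09 tilt x [-0.001  0.    -1.   ] F [-4.4 -0.5  6.4] grip 55.2 q7 1.7
```

```bash
python3 -m creep '[{"linear":[0.0015,0,0],"twist":[0,0,0],"fingers":0.5},{"linear":[0.0015,0,0],"twist":[0,0,0],"fingers":0.5},{"linear":[0.0015,0,0],"twist":[0,0,0],"fingers":0.5}]';  python3 -c "
from h import *
st()"; python3 -m creep '[{"linear":[0,0,0],"twist":[0,0,0],"fingers":-1},{"linear":[0,0,0],"twist":[0,0,0],"fingers":-1},{"linear":[0,0,0],"twist":[0,0,0],"fingers":-1},{"linear":[0,0,0],"twist":[0,0,0],"fingers":-1},{"linear":[-0.04,0,0],"twist":[0,0,0],"fingers":-1},{"linear":[-0.08,0,0],"twist":[0,0,0],"fingers":-1},{"linear":[-0.12,0,0],"twist":[0,0,0],"fingers":-1},{"linear":[-0.14,0,0],"twist":[0,0,0],"fingers":-1}]';  python3 -c "
from h import *
st(); plan((.436,-.085,.13),-.7)"
```

```text
time: 9.8
position: [0.601, 0.0298, 0.057]
tool_rot: [-1.274, 1.165, 1.276]
ft_force: [-5.7, -0.2, 12.9]
grip_width: 0.634
t 9.8 tip [0.601  0.0298 0.046 ] jawyaw 0.09 tilt x [-0.001  0.001 -1.   ] F [-5.7 -0.2 12.9] grip 55.1 q7 1.7
time: 10.47
position: [0.6031, 0.0297, 0.1998]
tool_rot: [-1.277, 1.16, 1.27]
ft_force: [1.2, 0.4, -0.2]
grip_width: 0.996
t 10.47 tip [0.6031 0.0297 0.1888] jawyaw 0.09 tilt x [ 0.006  0.001 -1.   ] F [ 1.2  0.4 -0.2] grip 86.6 q7 1.65
linear [0.0577, 0.1771, -0.0994] twist [45.2, 0.2, 0.3] rows>= 6.3
```

```bash
python3 -m creep '[{"linear":[0.03,0.177,-0.099],"twist":[48,0,0],"fingers":-1},{"linear":[0.03,0.177,-0.099],"twist":[48,0,0],"fingers":-1},{"linear":[0.03,0.177,-0.099],"twist":[48,0,0],"fingers":-1},{"linear":[0.03,0.177,-0.099],"twist":[48,0,0],"fingers":-1},{"linear":[0.03,0.177,-0.099],"twist":[48,0,0],"fingers":-1},{"linear":[0.03,0.177,-0.099],"twist":[48,0,0],"fingers":-1},{"linear":[0.058,0.177,-0.099],"twist":[48,0,0],"fingers":-1},{"linear":[0.058,0.177,-0.099],"twist":[48,0,0],"fingers":-1}]';  python3 -c "
from h import *
st(); plan((.436,-.085,.0107),-.75);shot('b0',(.599,.03,.04),30)"
```

```text
time: 11.13
position: [0.4307, -0.0846, 0.1338]
tool_rot: [-0.638, 1.479, 0.643]
ft_force: [-1.9, 0.3, -0.4]
grip_width: 1.003
t 11.13 tip [ 0.4307 -0.0846  0.1228] jawyaw -0.751 tilt x [-0.005  0.001 -1.   ] F [-1.9  0.3 -0.4] grip 87.3 q7 0.92
linear [0.1121, -0.0046, 0.0036] twist [-0.1, -0.2, -0.2] rows>= 2.7
scene corner 266 191 scale 6.666666666666667
top corner 224 180 scale 6.666666666666667
```

View pics/b0.png

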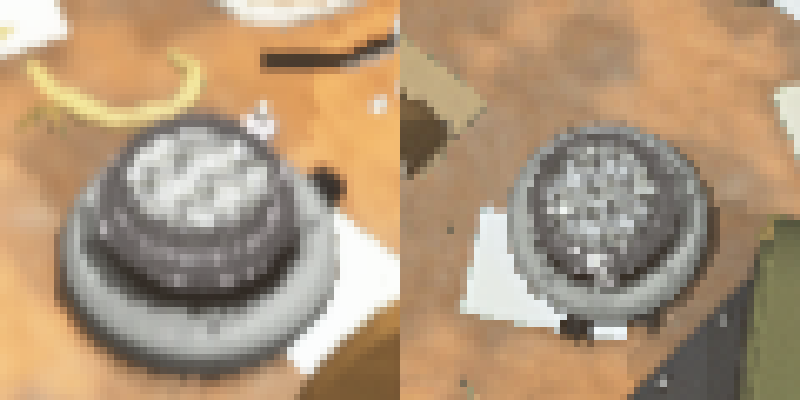

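Fine sieve is level in the pan, with its pin at the -x side (scene tile 262,120; top tile 597,262). Next is the medium sieve.

```bash
python3 -m creep '[{"linear":[0.03,-0.004,0.003],"twist":[0,0,0],"fingers":-1},{"linear":[0.06,-0.004,0.003],"twist":[0,0,0],"fingers":-1},{"linear":[0.085,-0.004,0.003],"twist":[0,0,0],"fingers":-1},{"linear":[0.1,-0.004,0.003],"twist":[0,0,0],"fingers":-1},{"linear":[0.108,-0.004,0.003],"twist":[0,0,0],"fingers":-1},{"linear":[0.108,-0.004,0.003],"twist":[0,0,0],"fingers":-1}]';  python3 -c "
from h import *
st(); plan((.436,-.085,.0107),-.75)"
```

```text
time: 11.73
position: [0.4382, -0.0849, 0.0282]
tool_rot: [-0.644, 1.476, 0.645]
ft_force: [-0.0, -0.3, 0.1]
grip_width: 0.996
t 11.73 tip [ 0.4382 -0.0849  0.0172] jawyaw -0.746 tilt x [-0.003 -0.001 -1.   ] F [-0.  -0.3  0.1] grip 86.6 q7 1.03
linear [0.0065, 0.0016, -0.0016] twist [0.2, -0.1, -0.1] rows>= 0.2
```

```bash
python3 -m creep '[{"linear":[0.0045,0.002,-0.0015],"twist":[0,0,0],"fingers":-1},{"linear":[0.0045,0.002,-0.0015],"twist":[0,0,0],"fingers":-1},{"linear":[0.0045,0.002,-0.0015],"twist":[0,0,0],"fingers":-1}]';  python3 -c "
from h import *
st(); plan((.436,-.085,.0107),-.75)"
```

```text
time: 11.98
position: [0.4369, -0.0848, 0.0255]
tool_rot: [-0.643, 1.472, 0.643]
ft_force: [-0.8, 0.8, 0.3]
grip_width: 1.001
t 11.98 tip [ 0.4369 -0.0848  0.0145] jawyaw -0.748 tilt x [ 0.002  0.    -1.   ] F [-0.8  0.8  0.3] grip 87.1 q7 1.03
linear [0.0038, 0.0006, -0.0008] twist [0.1, 0.1, 0.1] rows>= 0.1
```

```bash
python3 -m creep '[{"linear":[0.002,0.001,-0.001],"twist":[0,0,0],"fingers":-1},{"linear":[0.002,0.001,-0.001],"twist":[0,0,0],"fingers":-1},{"linear":[0.002,0.001,-0.001],"twist":[0,0,0],"fingers":-1}]';  python3 -c "
from h import *
st(); plan((.436,-.085,.0107),-.75)"
```

```text
time: 12.23
position: [0.4349, -0.0849, 0.0229]
tool_rot: [-0.643, 1.473, 0.643]
ft_force: [0.0, -1.3, 0.1]
grip_width: 0.995
t 12.23 tip [ 0.4349 -0.0849  0.0119] jawyaw -0.748 tilt x [ 0.001  0.    -1.   ] F [ 0.  -1.3  0.1] grip 86.6 q7 1.03
linear [0.0012, -0.0009, 0.0006] twist [0.1, 0.0, 0.0] rows>= 0.0
```

```bash
python3 -m creep '[{"linear":[0.001,0,0],"twist":[0,0,0],"fingers":-1},{"linear":[0.001,0,0],"twist":[0,0,0],"fingers":0.5},{"linear":[0.001,0,0],"twist":[0,0,0],"fingers":0.5},{"linear":[0.001,0,0],"twist":[0,0,0],"fingers":0.5},{"linear":[0.001,0,0],"twist":[0,0,0],"fingers":0.5},{"linear":[0.001,0,0],"twist":[0,0,0],"fingers":0.5},{"linear":[0.001,0,0],"twist":[0,0,0],"fingers":0.5}]' 20;  python3 -c "
from h import *
st()"; python3 -m creep '[{"linear":[-0.03,0,0],"twist":[0,0,0],"fingers":0.5},{"linear":[-0.07,0,0],"twist":[0,0,0],"fingers":0.5},{"linear":[-0.11,0,0],"twist":[0,0,0],"fingers":0.5},{"linear":[-0.14,0,0],"twist":[0,0,0],"fingers":0.5},{"linear":[-0.17,0,0],"twist":[0,0,0],"fingers":0.5},{"linear":[-0.18,0,0],"twist":[0,0,0],"fingers":0.5}]'; python3 -c "
from h import *
st(); plan((.596,.0295,.19),.9)"
```

```text
time: 12.82
position: [0.4349, -0.0848, 0.0216]
tool_rot: [-0.643, 1.473, 0.643]
ft_force: [-0.6, 0.4, -0.2]
grip_width: 0.633
t 12.82 tip [ 0.4349 -0.0848  0.0106] jawyaw -0.748 tilt x [ 0.  0. -1.] F [-0.6  0.4 -0.2] grip 55.1 q7 1.03
time: 13.32
position: [0.4369, -0.0852, 0.206]
tool_rot: [-0.644, 1.467, 0.64]
ft_force: [0.5, -0.4, -0.8]
grip_width: 0.635
t 13.32 tip [ 0.4369 -0.0852  0.195 ] jawyaw -0.748 tilt x [ 0.007  0.001 -1.   ] F [ 0.5 -0.4 -0.8] grip 55.3 q7 0.89
linear [0.0062, -0.0385, 0.1923] twist [85.6, 0.4, -0.0] rows>= 12.0
```

```bash
python3 -m creep '[{"linear":[0.005,-0.0385,0.192],"twist":[57,0,0],"fingers":0.5},{"linear":[0.005,-0.0385,0.192],"twist":[57,0,0],"fingers":0.5},{"linear":[0.005,-0.0385,0.192],"twist":[57,0,0],"fingers":0.5},{"linear":[0.005,-0.0385,0.192],"twist":[57,0,0],"fingers":0.5},{"linear":[0.005,-0.0385,0.192],"twist":[57,0,0],"fingers":0.5},{"linear":[0.005,-0.0385,0.192],"twist":[57,0,0],"fingers":0.5},{"linear":[0.005,-0.0385,0.192],"twist":[57,0,0],"fingers":0.5},{"linear":[0.005,-0.0385,0.192],"twist":[57,0,0],"fingers":0.5}]'; python3 -c "
from h import *
st(); plan((.596,.0295,.1905),.949)"
```

```text
time: 13.98
position: [0.5932, 0.03, 0.1945]
tool_rot: [0.138, 1.569, -0.141]
ft_force: [-0.1, 0.4, -0.4]
grip_width: 0.635
t 13.98 tip [0.5932 0.03   0.1835] jawyaw 1.394 tilt x [-0.003 -0.002 -1.   ] F [-0.1  0.4 -0.4] grip 55.2 q7 -0.17
linear [-0.007, 0.0, 0.0028] twist [25.5, -0.1, 0.2] rows>= 3.6
```

```bash
python3 -m creep '[{"linear":[-0.007,0,0.003],"twist":[25.5,0,0],"fingers":0.5},{"linear":[-0.007,0,0.003],"twist":[25.5,0,0],"fingers":0.5},{"linear":[-0.007,0,0.003],"twist":[25.5,0,0],"fingers":0.5},{"linear":[-0.007,0,0.003],"twist":[25.5,0,0],"fingers":0.5},{"linear":[-0.007,0,0.003],"twist":[25.5,0,0],"fingers":0.5},{"linear":[-0.007,0,0.003],"twist":[25.5,0,0],"fingers":0.5}]'; python3 -c "
from h import *
st(); shot('b2',(.599,.03,.18),25)"
```

```text
time: 14.48
position: [0.5961, 0.0291, 0.2025]
tool_rot: [0.481, 1.518, -0.482]
ft_force: [-0.4, -0.1, 0.4]
grip_width: 0.635
t 14.48 tip [0.5961 0.0291 0.1915] jawyaw 0.956 tilt x [-0.002 -0.001 -1.   ] F [-0.4 -0.1  0.4] grip 55.2 q7 -0.59
scene corner 271 153 scale 8.0
top corner 226 173 scale 8.0
```

View pics/b2.png

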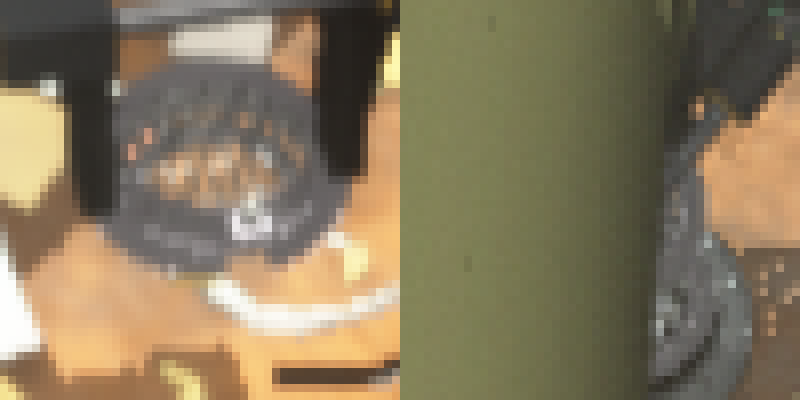

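```bash
python3 -c "
from h import *
heldyaw('b2',(301.9,180.3),(301.8,185.2))"
```

```text
cam centre [0.5927 0.0257] tcp [0.5962 0.0292]
pin r 34.2 body yaw -2.154 body-jaw 0.032
pin r 39.0 body yaw -2.179 body-jaw 0.007
notch r 29.7 body yaw -2.107 body-jaw 0.079
notch r 34.6 body yaw -2.142 body-jaw 0.044
```

Run:
```python
from h import *
p=viewer.camera_params('scene')
for t,c,z,ex in(('a2',(.5962,.0293),.1907,(.6,1.0)),('b2',(.5962,.0292),.1915,(.72,1.15))):
    im=np.load(f'pics/{t}_scene.npz')['im']; a=np.linspace(-.1,1.7,80); a=a[(a<.5)|(a>1.2)]
    print(t,fitarc(im,p,np.array(c),z-.0107,a))
    cv2.imwrite(f'pics/{t}_z.png',cv2.resize(im[155:195,275:320],(400,355),interpolation=cv2.INTER_CUBIC)[:,:,::-1])
cv2.imwrite('pics/cmp.png',np.hstack([cv2.imread('pics/a2_z.png'),cv2.imread('pics/b2_z.png')]))
```

```text
a2 (np.float32(79.810486), array([0.59445, 0.0268 ]))
b2 (np.float32(82.81615), array([0.59445, 0.02695]))
```

View pics/cmp.png

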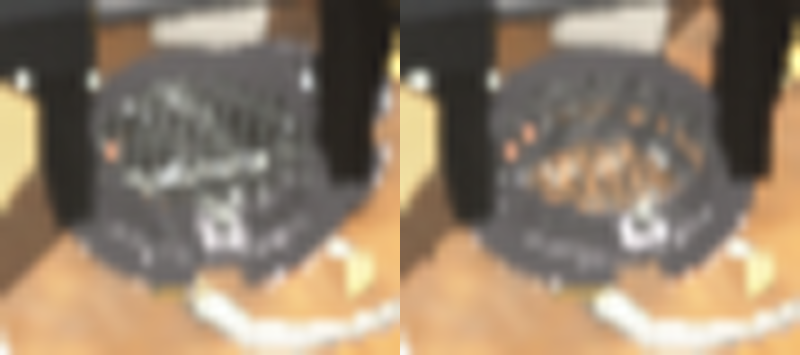

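```bash
python3 -m creep '[{"linear":[0,0,0],"twist":[-57,0,0],"fingers":0.5},{"linear":[0,0,0],"twist":[-57,0,0],"fingers":0.5},{"linear":[0,0,0],"twist":[-57,0,0],"fingers":0.5},{"linear":[0,0,0],"twist":[-57,0,0],"fingers":0.5},{"linear":[0,0,0],"twist":[-57,0,0],"fingers":0.5},{"linear":[0,0,0],"twist":[-57,0,0],"fingers":0.5},{"linear":[0,0,0],"twist":[-57,0,0],"fingers":0.5},{"linear":[0,0,0],"twist":[-57,0,0],"fingers":0.5}]';  python3 -m creep '[{"linear":[0,0,0],"twist":[-57,0,0],"fingers":0.5},{"linear":[0,0,0],"twist":[-57,0,0],"fingers":0.5},{"linear":[0,0,0],"twist":[-57,0,0],"fingers":0.5},{"linear":[0,0,0],"twist":[-57,0,0],"fingers":0.5},{"linear":[0,0,0],"twist":[-57,0,0],"fingers":0.5},{"linear":[0,0,0],"twist":[-57,0,0],"fingers":0.5},{"linear":[0,0,0],"twist":[-57,0,0],"fingers":0.5},{"linear":[0,0,0],"twist":[-57,0,0],"fingers":0.5}]'; python3 -c "
from h import *
st(); plan((.600,.030,.078),-.025)"
```

```text
time: 15.25
position: [0.5965, 0.029, 0.2033]
tool_rot: [-0.302, 1.55, 0.302]
ft_force: [-0.4, 0.2, 0.0]
grip_width: 0.635
time: 15.92
position: [0.5964, 0.029, 0.2033]
tool_rot: [-1.067, 1.294, 1.068]
ft_force: [0.3, 1.2, -0.6]
grip_width: 0.635
t 15.92 tip [0.5964 0.029  0.1923] jawyaw -0.191 tilt x [-0.  0. -1.] F [ 0.3  1.2 -0.6] grip 55.2 q7 1.35
linear [0.1143, -0.0033, 0.0016] twist [-9.5, 0.0, -0.0] rows>= 2.7
```

```bash
python3 -m creep '[{"linear":[0.04,-0.0033,0.0016],"twist":[-9.5,0,0],"fingers":0.5},{"linear":[0.08,-0.0033,0.0016],"twist":[-9.5,0,0],"fingers":0.5},{"linear":[0.1,-0.0033,0.0016],"twist":[-9.5,0,0],"fingers":0.5},{"linear":[0.112,-0.0033,0.0016],"twist":[-9.5,0,0],"fingers":0.5},{"linear":[0.112,-0.0033,0.0016],"twist":[-9.5,0,0],"fingers":0.5},{"linear":[0.112,-0.0033,0.0016],"twist":[-9.5,0,0],"fingers":0.5}]';  python3 -c "
from h import *
st(); plan((.600,.030,.0636),-.025)"
```

```text
time: 16.42
position: [0.6005, 0.0299, 0.092]
tool_rot: [-1.186, 1.224, 1.185]
ft_force: [0.4, 0.8, 0.0]
grip_width: 0.635
t 16.42 tip [0.6005 0.0299 0.081 ] jawyaw -0.032 tilt x [ 0. -0. -1.] F [0.4 0.8 0. ] grip 55.2 q7 1.53
linear [0.0174, 0.0005, 0.0001] twist [-0.4, -0.0, 0.0] rows>= 0.4
```

```bash
python3 -m creep '[{"linear":[0.003,0.0005,0],"twist":[0,0,0],"fingers":0.5},{"linear":[0.006,0.0005,0],"twist":[0,0,0],"fingers":0.5},{"linear":[0.009,0.0005,0],"twist":[0,0,0],"fingers":0.5},{"linear":[0.011,0.0005,0],"twist":[0,0,0],"fingers":0.5},{"linear":[0.013,0.0005,0],"twist":[0,0,0],"fingers":0.5},{"linear":[0.013,0.0005,0],"twist":[0,0,0],"fingers":0.5}]';  python3 -c "
from h import *
st()"
```

```text
time: 16.92
position: [0.5994, 0.0301, 0.0783]
tool_rot: [-1.185, 1.224, 1.186]
ft_force: [0.5, 0.5, -0.5]
grip_width: 0.636
t 16.92 tip [0.5994 0.0301 0.0673] jawyaw -0.032 tilt x [-0.  0. -1.] F [ 0.5  0.5 -0.5] grip 55.4 q7 1.54
```

```bash
python3 -m creep '[{"linear":[0.001,0,0],"twist":[0,0,0],"fingers":0.5},{"linear":[0.002,0,0],"twist":[0,0,0],"fingers":0.5},{"linear":[0.003,0,0],"twist":[0,0,0],"fingers":0.5},{"linear":[0.004,0,0],"twist":[0,0,0],"fingers":0.5},{"linear":[0.005,0,0],"twist":[0,0,0],"fingers":0.5},{"linear":[0.005,0,0],"twist":[0,0,0],"fingers":0.5}]';  python3 -c "
from h import *
st()"
```

```text
time: 17.42
position: [0.5997, 0.0301, 0.0736]
tool_rot: [-1.185, 1.224, 1.185]
ft_force: [0.4, 0.2, -0.2]
grip_width: 0.635
t 17.42 tip [0.5997 0.0301 0.0626] jawyaw -0.032 tilt x [ 0.  0. -1.] F [ 0.4  0.2 -0.2] grip 55.2 q7 1.54
```

```bash
python3 -m creep '[{"linear":[0.001,0,0],"twist":[0,0,0],"fingers":0.5},{"linear":[0.002,0,0],"twist":[0,0,0],"fingers":0.5},{"linear":[0.002,0,0],"twist":[0,0,0],"fingers":0.5}]';  python3 -c "
from h import *
st()"
```

```text
time: 17.67
position: [0.5998, 0.0301, 0.0735]
tool_rot: [-1.185, 1.224, 1.185]
ft_force: [-5.4, 0.1, 10.8]
grip_width: 0.636
t 17.67 tip [0.5998 0.0301 0.0625] jawyaw -0.032 tilt x [ 0.     0.001 -1.   ] F [-5.4  0.1 10.8] grip 55.3 q7 1.54
```

```bash
python3 -m creep '[{"linear":[0,0,0],"twist":[0,0,0],"fingers":-1},{"linear":[0,0,0],"twist":[0,0,0],"fingers":-1},{"linear":[0,0,0],"twist":[0,0,0],"fingers":-1},{"linear":[0,0,0],"twist":[0,0,0],"fingers":-1},{"linear":[-0.04,0,0],"twist":[0,0,0],"fingers":-1},{"linear":[-0.08,0,0],"twist":[0,0,0],"fingers":-1},{"linear":[-0.12,0,0],"twist":[0,0,0],"fingers":-1},{"linear":[-0.14,0,0],"twist":[0,0,0],"fingers":-1}]';  python3 - <<'E'
from h import *
st(); plan((.560,-.10,.20),.85)
# obstacles around coarse
a=[]
for n in("scene","top"):
    D=np.load(f"pics/{n}0.npz"); a.append(cloud(D['d'],viewer.camera_params(n))[D['d']>0])
P=np.vstack(a); ys=np.arange(0,-.34,-.02)
print([round(y,2) for y in ys])
for x in np.arange(.76,.46,-.02): print(round(x,2),[int(1000*max([0,*P[(P[:,0]>=x)&(P[:,0]<x+.02)&(P[:,1]<=y)&(P[:,1]>y-.02)&(P[:,2]<.6),2]])) for y in ys])
E
```

```text
time: 18.33
position: [0.6012, 0.0295, 0.2161]
tool_rot: [-1.187, 1.22, 1.181]
ft_force: [0.4, 0.7, 1.0]
grip_width: 0.989
t 18.33 tip [0.6012 0.0295 0.2051] jawyaw -0.033 tilt x [ 0.005  0.    -1.   ] F [0.4 0.7 1. ] grip 86.1 q7 1.51
linear [0.0048, 0.037, -0.1307] twist [-50.6, -0.1, 0.3] rows>= 7.1
[np.float64(0.0), np.float64(-0.02), np.float64(-0.04), np.float64(-0.06), np.float64(-0.08), np.float64(-0.1), np.float64(-0.12), np.float64(-0.14), np.float64(-0.16), np.float64(-0.18), np.float64(-0.2), np.float64(-0.22), np.float64(-0.24), np.float64(-0.26), np.float64(-0.28), np.float64(-0.3), np.float64(-0.32)]
0.76 [56, 6, 9, 9, 18, 20, 20, 19, 20, 20, 184, 188, 4, 217, 6, 5, 260]
0.74 [49, 50, 51, 46, 7, 9, 9, 22, 147, 178, 193, 192, 221, 226, 3, 4, 281]
0.72 [48, 50, 50, 46, 8, 10, 11, 6, 176, 201, 208, 19, 19, 5, 284, 4, 4]
0.7 [6, 48, 49, 6, 9, 11, 14, 3, 27, 31, 29, 24, 24, 22, 4, 5, 5]
0.68 [5, 5, 7, 4, 10, 13, 5, 5, 31, 28, 29, 24, 24, 21, 5, 5, 3]
0.66 [7, 5, 8, 7, 6, 11, 6, 4, 172, 205, 5, 20, 23, 6, 5, 6, 4]
0.64 [3, 4, 8, 6, 11, 25, 22, 22, 176, 5, 4, 3, 2, 5, 5, 6, 5]
0.62 [25, 5, 4, 7, 18, 22, 18, 23, 5, 4, 257, 5, 3, 4, 5, 5, 5]
0.6 [34, 5, 22, 6, 11, 26, 23, 32, 7, 9, 260, 7, 3, 5, 4, 414, 415]
0.58 [28, 5, 26, 4, 14, 11, 15, 8, 9, 19, 28, 17, 547, 528, 496, 461, 426]
0.56 [25, 7, 9, 6, 18, 13, 8, 9, 16, 599, 24, 598, 568, 533, 491, 21, 20]
0.54 [5, 9, 5, 16, 14, 10, 6, 9, 17, 599, 599, 599, 30, 28, 26, 26, 25]
0.52 [5, 6, 6, 8, 4, 14, 7, 10, 12, 598, 595, 596, 27, 28, 23, 24, 26]
0.5 [9, 5, 8, 9, 17, 4, 9, 8, 10, 11, 577, 581, 574, 24, 24, 27, 27]
0.48 [5, 9, 9, 16, 19, 3, 10, 11, 14, 31, 559, 571, 569, 22, 25, 28, 27]
```

Run:
```python
from h import *
for n in("scene","top"):
    D=np.load(f"pics/{n}0.npz"); X=cloud(D['d'],viewer.camera_params(n)); 
    m=(X[...,0]>.55)&(X[...,0]<.78)&(X[...,1]<-.1)&(X[...,1]>-.3)&(X[...,2]>.06)&(D['d']>0)
    v,u=np.nonzero(m); print(n,len(v),[(int(a),int(b),X[b,a].round(2).tolist()) for a,b in zip(u,v)][:40])
shot('c0',(.600,.03,.06),30)
```

```text
scene 461 [(177, 0, [0.59, -0.3, 0.46]), (178, 0, [0.59, -0.3, 0.46]), (179, 0, [0.59, -0.29, 0.46]), (180, 0, [0.59, -0.29, 0.46]), (181, 0, [0.58, -0.3, 0.46]), (188, 0, [0.59, -0.27, 0.47]), (189, 0, [0.59, -0.26, 0.47]), (190, 0, [0.59, -0.26, 0.47]), (191, 0, [0.58, -0.26, 0.47]), (192, 0, [0.58, -0.26, 0.46]), (176, 1, [0.59, -0.3, 0.46]), (177, 1, [0.59, -0.3, 0.46]), (178, 1, [0.59, -0.29, 0.46]), (179, 1, [0.59, -0.3, 0.46]), (180, 1, [0.59, -0.3, 0.46]), (188, 1, [0.59, -0.27, 0.46]), (189, 1, [0.59, -0.26, 0.47]), (190, 1, [0.59, -0.26, 0.46]), (191, 1, [0.58, -0.26, 0.46]), (177, 2, [0.59, -0.3, 0.46]), (178, 2, [0.59, -0.3, 0.45]), (187, 2, [0.59, -0.27, 0.46]), (188, 2, [0.59, -0.27, 0.46]), (189, 2, [0.59, -0.26, 0.46]), (190, 2, [0.59, -0.26, 0.46]), (191, 2, [0.58, -0.27, 0.46]), (177, 3, [0.59, -0.3, 0.45]), (178, 3, [0.59, -0.3, 0.45]), (187, 3, [0.59, -0.27, 0.46]), (188, 3, [0.59, -0.27, 0.46]), (189, 3, [0.59, -0.26, 0.46]), (190, 3, [0.59, -0.27, 0.46]), (191, 3, [0.58, -0.27, 0.46]), (178, 4, [0.59, -0.3, 0.45]), (187, 4, [0.59, -0.27, 0.46]), (188, 4, [0.59, 
[... 836 characters left out ...]
7, [0.59, -0.21, 0.61]), (376, 137, [0.59, -0.21, 0.61]), (362, 138, [0.59, -0.19, 0.61]), (363, 138, [0.59, -0.19, 0.61]), (364, 138, [0.59, -0.19, 0.61]), (365, 138, [0.59, -0.19, 0.61]), (366, 138, [0.59, -0.19, 0.61]), (367, 138, [0.58, -0.19, 0.61]), (368, 138, [0.58, -0.2, 0.62]), (369, 138, [0.58, -0.2, 0.62]), (370, 138, [0.58, -0.2, 0.62]), (371, 138, [0.59, -0.2, 0.61]), (372, 138, [0.59, -0.2, 0.61]), (373, 138, [0.58, -0.2, 0.61]), (374, 138, [0.59, -0.21, 0.61]), (375, 138, [0.59, -0.21, 0.61]), (376, 138, [0.59, -0.21, 0.61]), (361, 139, [0.59, -0.18, 0.61]), (362, 139, [0.59, -0.19, 0.61])]
scene corner 265 185 scale 6.666666666666667
top corner 223 178 scale 6.666666666666667
```

View pics/c0.png

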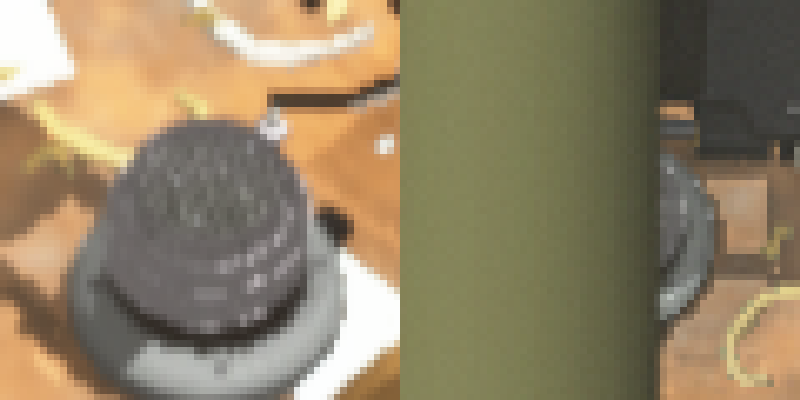

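Run:
```python
from h import *
for n in("scene","top"):
    D=np.load(f"pics/{n}0.npz"); X=cloud(D['d'],viewer.camera_params(n)); 
    m=(X[...,0]>.55)&(X[...,0]<.78)&(X[...,1]<-.1)&(X[...,1]>-.25)&(X[...,2]>.06)&(X[...,2]<.4)&(D['d']>0)
    v,u=np.nonzero(m); print(n,len(v),[(int(a),int(b),X[b,a].round(2).tolist()) for a,b in zip(u,v)][:40])
t=[]
for n in('scene','top'):
    im=np.load(f'pics/c0_{n}.npz')['im']; t.append(cv2.resize(im,(400,300)))
    D=np.load(f"pics/c0_{n}.npz"); X=cloud(D['d'],viewer.camera_params(n)); 
    if n=='top':
        for (u,v) in ((230,330),(260,300),(270,250),(250,220)): print((u,v),X[v,u].round(3))
cv2.imwrite('pics/full.png',np.hstack(t)[:,:,::-1])
```

```text
scene 254 [(211, 103, [0.61, -0.21, 0.26]), (209, 104, [0.62, -0.21, 0.26]), (210, 104, [0.61, -0.21, 0.26]), (211, 104, [0.61, -0.21, 0.26]), (206, 105, [0.62, -0.22, 0.26]), (207, 105, [0.62, -0.22, 0.26]), (208, 105, [0.62, -0.21, 0.26]), (209, 105, [0.62, -0.21, 0.26]), (210, 105, [0.61, -0.21, 0.26]), (204, 106, [0.62, -0.22, 0.25]), (205, 106, [0.62, -0.22, 0.26]), (206, 106, [0.62, -0.22, 0.25]), (207, 106, [0.62, -0.21, 0.25]), (208, 106, [0.62, -0.21, 0.25]), (209, 106, [0.62, -0.21, 0.25]), (210, 106, [0.62, -0.21, 0.25]), (204, 107, [0.63, -0.22, 0.25]), (205, 107, [0.63, -0.21, 0.26]), (206, 107, [0.62, -0.22, 0.25]), (207, 107, [0.62, -0.21, 0.25]), (208, 107, [0.62, -0.21, 0.25]), (209, 107, [0.62, -0.21, 0.25]), (204, 108, [0.63, -0.22, 0.25]), (205, 108, [0.63, -0.21, 0.25]), (206, 108, [0.62, -0.21, 0.25]), (207, 108, [0.62, -0.21, 0.25]), (208, 108, [0.62, -0.21, 0.25]), (209, 108, [0.62, -0.21, 0.25]), (205, 109, [0.63, -0.21, 0.25]), (206, 109, [0.63, -0.21, 0.25]), (207, 109, [0.62, -0.21, 0.25]), (208, 109, [0.62, -0.21, 0.25]), (205, 110, [0.63, -0.21, 0.25]), 
[... 977 characters left out ...]
73, -0.2, 0.2]), (335, 154, [0.73, -0.2, 0.2]), (325, 155, [0.74, -0.18, 0.17]), (326, 155, [0.73, -0.18, 0.18]), (330, 155, [0.73, -0.19, 0.2]), (331, 155, [0.72, -0.19, 0.2]), (332, 155, [0.73, -0.2, 0.2]), (335, 155, [0.72, -0.2, 0.21]), (336, 155, [0.72, -0.21, 0.21]), (320, 179, [0.66, -0.16, 0.17]), (339, 182, [0.63, -0.21, 0.25]), (340, 182, [0.63, -0.21, 0.25]), (341, 182, [0.63, -0.21, 0.25]), (342, 182, [0.63, -0.21, 0.25]), (343, 182, [0.63, -0.22, 0.25]), (344, 182, [0.63, -0.22, 0.25]), (340, 183, [0.63, -0.21, 0.25]), (341, 183, [0.62, -0.21, 0.25])]
(230, 330) [0.269 0.019 0.704]
(260, 300) [ 0.309 -0.018  0.666]
(270, 250) [ 0.481 -0.022 -0.   ]
(250, 220) [0.428 0.    0.654]
```

View pics/full.png

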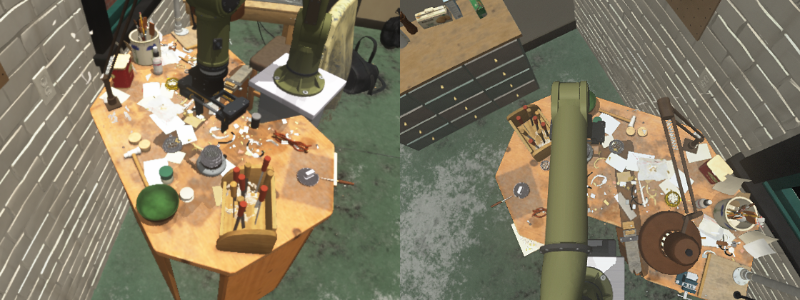

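Run:
```python
from h import *
D=np.load('pics/scene0.npz'); E=np.load('pics/top0.npz')
a=cv2.resize(D['im'][80:230,150:300],(400,400)); b=cv2.resize(E['im'][125:225,290:390],(400,400))
cv2.imwrite('pics/obs.png',np.hstack([a,b])[:,:,::-1])
X=cloud(D['d'],viewer.camera_params('scene'));Z=(X[...,2]*1000).astype(int)
print('scene cols 190..250/4')
for v in range(96,216,4): print(v,' '.join('%4d'%Z[v,u] for u in range(180,256,4)))
```

```text
scene cols 190..250/4
96   76   54    4   -2    0    0    0   -1   -2   31   35   34    1   -2   -2    0    0   -2   -2
100   66   37    0    0    0    0   -2    1   -1   13   18   19    0    0    0   -1    0    1    1
104   59   28    1    0    4   -1    0  825    0    0    5    4    0    4    0   -2    2    0    1
108   41   17   -2    0    0    0  250  252    0    3    2    1    2   -2    0   21    0    0    0
112   30    9   -1   -2    2   -2   -1   -1    2    0    1    1    0   26   12    6   14   14    0
116   23    0    0    1    1    2    8   10    6    8    4   -2    4   13    5    5   10   22    4
120   13    0   -2    1   -1    4    5    8    9   10    8    2    5    3   15   19   18    8    2
124    0    0    0    1    1    0   10   11   13   12    9    5    5    4    5    5    3    5    0
128    0    0    0   -1    0    0  825    8   12    8    8    6    3    0    1    3   -1   -4    0
132    0    2    0   -1    0   -1    8    9    7    9    8    3    2    2    3    4   -1   11    0
136   -1   -1    0    1    0    0    3    4    1   18   19   21   26   23    2    5    0 
[... 1190 characters left out ...]
 2    2
188   -2   20   17   19   18    2   -3   -2   -3   -2    0   -3    0    3   -1   -1   -1   -2  825
192   18   18   17   21   17    0   -3   -1   -1   -2    0    0   -1   -3   23   18   17    0    0
196    2   18   19   21   12   25   22   -3    0    0    0    1    0   16    7   16    5    9    9
200    0    7   14   10   27   24   26   25    0   -4    0    0   -1    2   14   -2    0   17    5
204   -1   -2    0   -2   25   23   26   22    0   -2    0   -3    3   -1   14   -3    0   19    6
208   -3    0    0   25   19   23   23    9    0   -1   -2   -1    3    5   13   15   13    7    5
212   21   19   20   13   18    7    3    0    0   -1    0   -1    0    4    5    3    3    6    0
```

View pics/obs.png

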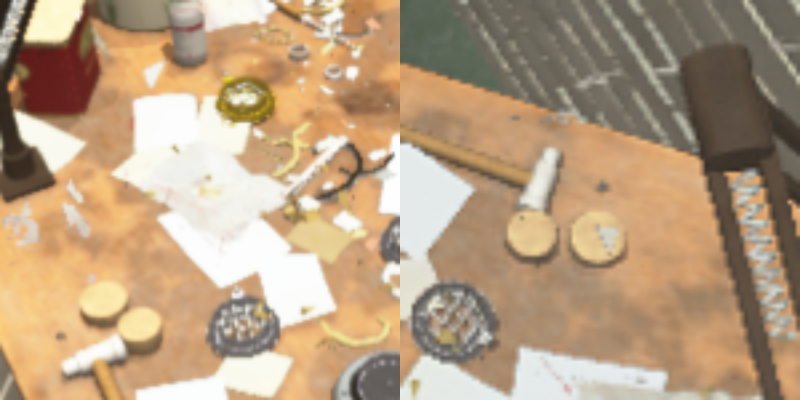

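```bash
python3 -c "
from h import *
plan((.628,-.1265,.15),-1.69)"
python3 -m creep '[{"linear":[0.02,0,-0.10],"twist":[57,0,0],"fingers":-1},{"linear":[0.02,0,-0.10],"twist":[57,0,0],"fingers":-1},{"linear":[0.02,0,-0.10],"twist":[57,0,0],"fingers":-1},{"linear":[0.02,0,-0.10],"twist":[57,0,0],"fingers":-1},{"linear":[0.02,0,-0.10],"twist":[57,0,0],"fingers":-1},{"linear":[0.02,0,-0.10],"twist":[57,0,0],"fingers":-1},{"linear":[0.02,0,-0.10],"twist":[57,0,0],"fingers":-1},{"linear":[0.02,0,-0.10],"twist":[57,0,0],"fingers":-1}]'; python3 -c "
from h import *
st(); plan((.628,-.1265,.12),-1.69)"
```

```text
linear [0.0551, -0.0306, -0.1552] twist [-85.1, -0.3, 0.4] rows>= 11.9
time: 19.1
position: [0.5952, -0.0703, 0.1894]
tool_rot: [-0.421, 1.533, 0.421]
ft_force: [-0.7, -0.5, 0.5]
grip_width: 0.998
t 19.1 tip [ 0.5952 -0.0703  0.1784] jawyaw -1.034 tilt x [-0.003 -0.001 -1.   ] F [-0.7 -0.5  0.5] grip 86.8 q7 0.71
linear [0.0584, -0.0652, -0.0004] twist [37.6, -0.2, -0.0] rows>= 5.2
```

```bash
python3 -m creep '[{"linear":[0.03,-0.065,0],"twist":[37.6,0,0],"fingers":-1},{"linear":[0.03,-0.065,0],"twist":[37.6,0,0],"fingers":-1},{"linear":[0.03,-0.065,0],"twist":[37.6,0,0],"fingers":-1},{"linear":[0.03,-0.065,0],"twist":[37.6,0,0],"fingers":-1},{"linear":[0.03,-0.065,0],"twist":[37.6,0,0],"fingers":-1},{"linear":[0.058,-0.065,0],"twist":[37.6,0,0],"fingers":-1},{"linear":[0.058,-0.065,0],"twist":[37.6,0,0],"fingers":-1}]'; python3 -c "
from h import *
st(); plan((.628,-.1265,.0107),-1.69); shot('c1',(.628,-.127,.03),40)"
```

```text
time: 19.68
position: [0.6263, -0.125, 0.1277]
tool_rot: [0.089, 1.578, -0.09]
ft_force: [-1.5, 0.6, -1.4]
grip_width: 1.001
t 19.68 tip [ 0.6263 -0.125   0.1167] jawyaw 1.457 tilt x [-0.009  0.    -1.   ] F [-1.5  0.6 -1.4] grip 87.1 q7 0.23
linear [0.1059, -0.0012, 0.0028] twist [0.3, -0.5, 0.1] rows>= 2.5
scene corner 200 156 scale 5.0
top corner 263 163 scale 5.0
```

View pics/c1.png

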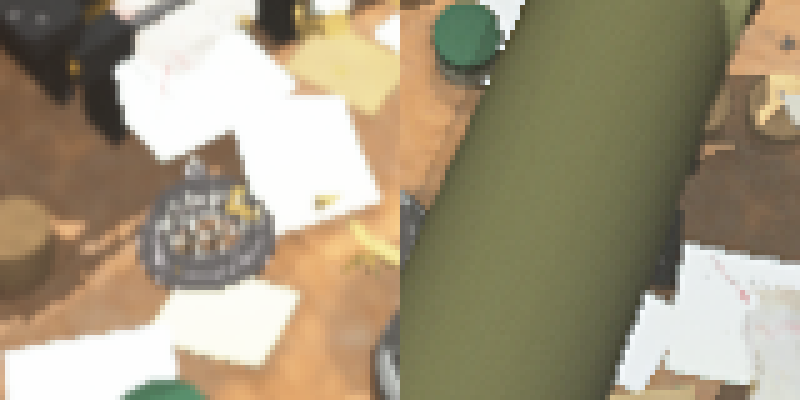

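```bash
python3 -m creep '[{"linear":[0.04,-0.001,0.003],"twist":[0,0,0],"fingers":-1},{"linear":[0.07,-0.001,0.003],"twist":[0,0,0],"fingers":-1},{"linear":[0.09,-0.001,0.003],"twist":[0,0,0],"fingers":-1},{"linear":[0.1,-0.001,0.003],"twist":[0,0,0],"fingers":-1},{"linear":[0.104,-0.001,0.003],"twist":[0,0,0],"fingers":-1},{"linear":[0.104,-0.001,0.003],"twist":[0,0,0],"fingers":-1}]'; python3 -c "
from h import *
st(); plan((.628,-.1265,.0107),-1.69)"
```

```text
time: 20.28
position: [0.6329, -0.127, 0.0297]
tool_rot: [0.088, 1.569, -0.088]
ft_force: [0.6, 0.1, 0.3]
grip_width: 1.001
t 20.28 tip [ 0.6329 -0.127   0.0187] jawyaw 1.458 tilt x [-0. -0. -1.] F [0.6 0.1 0.3] grip 87.1 q7 0.29
linear [0.008, -0.0, -0.005] twist [0.4, -0.0, 0.0] rows>= 0.2
```

```bash
python3 -m creep '[{"linear":[0.006,0,-0.005],"twist":[0,0,0],"fingers":-1},{"linear":[0.006,0,-0.005],"twist":[0,0,0],"fingers":-1},{"linear":[0.006,0,-0.005],"twist":[0,0,0],"fingers":-1}]'; python3 -c "
from h import *
st(); plan((.628,-.1265,.0107),-1.69)"
```

```text
time: 20.53
position: [0.6281, -0.1264, 0.0245]
tool_rot: [0.089, 1.568, -0.088]
ft_force: [-0.4, -0.8, -0.7]
grip_width: 1.0
t 20.53 tip [ 0.6281 -0.1264  0.0135] jawyaw 1.458 tilt x [ 0.001  0.    -1.   ] F [-0.4 -0.8 -0.7] grip 87.0 q7 0.29
linear [0.0028, -0.0002, -0.0001] twist [0.4, 0.1, -0.0] rows>= 0.1
```

```bash
python3 -m creep '[{"linear":[0.0028,0,0],"twist":[0,0,0],"fingers":-1},{"linear":[0.0028,0,0],"twist":[0,0,0],"fingers":-1},{"linear":[0.0028,0,0],"twist":[0,0,0],"fingers":0.5},{"linear":[0.0028,0,0],"twist":[0,0,0],"fingers":0.5},{"linear":[0.0028,0,0],"twist":[0,0,0],"fingers":0.5},{"linear":[0.0028,0,0],"twist":[0,0,0],"fingers":0.5},{"linear":[0.0028,0,0],"twist":[0,0,0],"fingers":0.5},{"linear":[0.0028,0,0],"twist":[0,0,0],"fingers":0.5}]' 20;  python3 -c "
from h import *
st()"; python3 -m creep '[{"linear":[-0.03,0,0],"twist":[0,0,0],"fingers":0.5},{"linear":[-0.07,0,0],"twist":[0,0,0],"fingers":0.5},{"linear":[-0.11,0,0],"twist":[0,0,0],"fingers":0.5},{"linear":[-0.14,0,0],"twist":[0,0,0],"fingers":0.5},{"linear":[-0.17,0,0],"twist":[0,0,0],"fingers":0.5},{"linear":[-0.18,0,0],"twist":[0,0,0],"fingers":0.5}]'; python3 -c "
from h import *
st(); plan((.596,.0295,.1915),1.2)"
```

```text
time: 21.2
position: [0.6285, -0.1263, 0.0211]
tool_rot: [0.088, 1.568, -0.089]
ft_force: [0.2, -0.1, 0.2]
grip_width: 0.635
t 21.2 tip [ 0.6285 -0.1263  0.0101] jawyaw 1.458 tilt x [ 0.001 -0.    -1.   ] F [ 0.2 -0.1  0.2] grip 55.2 q7 0.29
time: 21.7
position: [0.6299, -0.1271, 0.2059]
tool_rot: [0.089, 1.562, -0.089]
ft_force: [-0.6, 0.2, -0.8]
grip_width: 0.637
t 21.7 tip [ 0.6299 -0.1271  0.1949] jawyaw 1.458 tilt x [ 0.007 -0.    -1.   ] F [-0.6  0.2 -0.8] grip 55.4 q7 0.21
linear [0.0031, 0.1518, -0.0513] twist [14.8, 0.4, -0.1] rows>= 3.8
```

```bash
python3 -m creep '[{"linear":[0.004,0.152,-0.051],"twist":[-57,0,0],"fingers":0.5},{"linear":[0.004,0.152,-0.051],"twist":[-57,0,0],"fingers":0.5},{"linear":[0.004,0.152,-0.051],"twist":[-57,0,0],"fingers":0.5},{"linear":[0.004,0.152,-0.051],"twist":[-57,0,0],"fingers":0.5},{"linear":[0.004,0.152,-0.051],"twist":[-57,0,0],"fingers":0.5},{"linear":[0.004,0.152,-0.051],"twist":[-57,0,0],"fingers":0.5},{"linear":[0.004,0.152,-0.051],"twist":[-57,0,0],"fingers":0.5},{"linear":[0.004,0.152,-0.051],"twist":[-57,0,0],"fingers":0.5}]'
python3 -m creep '[{"linear":[0,0,0],"twist":[-57,0,0],"fingers":0.5},{"linear":[0,0,0],"twist":[-57,0,0],"fingers":0.5},{"linear":[0,0,0],"twist":[-57,0,0],"fingers":0.5},{"linear":[0,0,0],"twist":[-57,0,0],"fingers":0.5},{"linear":[0,0,0],"twist":[-57,0,0],"fingers":0.5},{"linear":[0,0,0],"twist":[-57,0,0],"fingers":0.5},{"linear":[0,0,0],"twist":[-57,0,0],"fingers":0.5},{"linear":[0,0,0],"twist":[-57,0,0],"fingers":0.5}]'
python3 -c "
from h import *
st(); plan((.596,.0295,.191),.85)"
```

```text
time: 22.37
position: [0.5935, 0.0308, 0.1954]
tool_rot: [-0.694, 1.459, 0.695]
ft_force: [-0.6, -0.1, -1.3]
grip_width: 0.634
time: 23.03
position: [0.5935, 0.0304, 0.1953]
tool_rot: [-1.434, 1.047, 1.437]
ft_force: [0.0, -0.2, -0.3]
grip_width: 0.635
t 23.03 tip [0.5935 0.0304 0.1843] jawyaw 0.312 tilt x [-0.002 -0.    -1.   ] F [ 0.  -0.2 -0.3] grip 55.3 q7 1.85
linear [-0.0067, -0.0021, -0.0016] twist [-30.8, 0.1, -0.1] rows>= 4.3
```

```bash
python3 -m creep '[{"linear":[-0.007,-0.002,-0.0015],"twist":[-31,0,0],"fingers":0.5},{"linear":[-0.007,-0.002,-0.0015],"twist":[-31,0,0],"fingers":0.5},{"linear":[-0.007,-0.002,-0.0015],"twist":[-31,0,0],"fingers":0.5},{"linear":[-0.007,-0.002,-0.0015],"twist":[-31,0,0],"fingers":0.5},{"linear":[-0.007,-0.002,-0.0015],"twist":[-31,0,0],"fingers":0.5},{"linear":[-0.007,-0.002,-0.0015],"twist":[-31,0,0],"fingers":0.5}]'
python3 -c "
from h import *
st(); shot('c2',(.599,.03,.18),25)"
```

```text
time: 23.53
position: [0.5959, 0.0296, 0.2024]
tool_rot: [-1.799, 0.682, 1.803]
ft_force: [-0.4, 0.6, -1.5]
grip_width: 0.639
t 23.53 tip [0.5959 0.0296 0.1914] jawyaw 0.848 tilt x [-0.002 -0.    -1.   ] F [-0.4  0.6 -1.5] grip 55.6 q7 2.38
scene corner 271 153 scale 8.0
top corner 226 173 scale 8.0
```

View pics/c2.png

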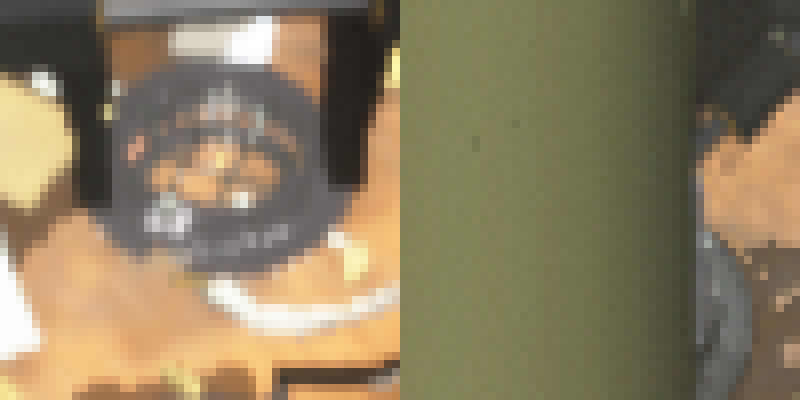

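```bash
python3 -c "
from h import *
heldyaw('c2',(291.5,179.2),(291.2,184.8),.0103)
p=viewer.camera_params('scene'); im=np.load('pics/c2_scene.npz')['im']
a=np.linspace(-.1,1.7,80); a=a[(a>.7)]
print(fitarc(im,p,np.array([.596,.0296]),.1914-.0103,a))
cv2.imwrite('pics/c2_z.png',cv2.resize(im[155:195,275:320],(630,560),interpolation=cv2.INTER_CUBIC)[:,:,::-1])
"
```

```text
cam centre [0.5916 0.026 ] tcp [0.5961 0.0295]
pin r 32.6 body yaw -2.79 body-jaw -0.494
pin r 38.1 body yaw -2.744 body-jaw -0.448
notch r 30.3 body yaw -2.842 body-jaw -0.546
notch r 35.7 body yaw -2.785 body-jaw -0.489
(np.float32(84.62121), array([0.59475, 0.02785]))
```

View pics/c2_z.png

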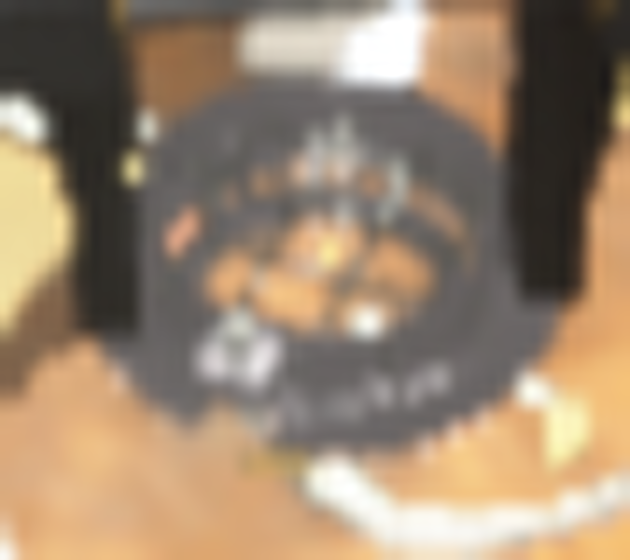

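```bash
python3 -c "
from h import *
plan((.600,.030,.098),.49)"
python3 -m creep '[{"linear":[0.03,0,-0.005],"twist":[20.5,0,0],"fingers":0.5},{"linear":[0.06,0,-0.005],"twist":[20.5,0,0],"fingers":0.5},{"linear":[0.08,0,-0.005],"twist":[20.5,0,0],"fingers":0.5},{"linear":[0.088,0,-0.005],"twist":[20.5,0,0],"fingers":0.5},{"linear":[0.088,0,-0.005],"twist":[20.5,0,0],"fingers":0.5},{"linear":[0.088,0,-0.005],"twist":[20.5,0,0],"fingers":0.5}]'
python3 -c "
from h import *
st(); plan((.600,.030,.085),.49)"
```

```text
linear [0.0937, -0.003, -0.0027] twist [20.4, 0.0, -0.1] rows>= 2.8
time: 24.13
position: [0.6007, 0.0264, 0.1161]
tool_rot: [-1.562, 0.935, 1.561]
ft_force: [0.9, 0.0, -0.5]
grip_width: 0.641
t 24.13 tip [0.6007 0.0264 0.1051] jawyaw 0.492 tilt x [ 0. -0. -1.] F [ 0.9  0.  -0.5] grip 55.7 q7 2.06
linear [0.0201, -0.0011, 0.0035] twist [0.1, -0.0, 0.0] rows>= 0.5
```

```bash
python3 -m creep '[{"linear":[0.003,-0.001,0.0035],"twist":[0,0,0],"fingers":0.5},{"linear":[0.006,-0.001,0.0035],"twist":[0,0,0],"fingers":0.5},{"linear":[0.008,-0.001,0.0035],"twist":[0,0,0],"fingers":0.5},{"linear":[0.008,-0.001,0.0035],"twist":[0,0,0],"fingers":0.5}]'
python3 -c "
from h import *
st(); plan((.600,.030,.085),.49)"
```

```text
time: 24.47
position: [0.5997, 0.0301, 0.108]
tool_rot: [-1.56, 0.936, 1.56]
ft_force: [-0.6, 0.3, -1.0]
grip_width: 0.635
t 24.47 tip [0.5997 0.0301 0.097 ] jawyaw 0.49 tilt x [ 0.001  0.    -1.   ] F [-0.6  0.3 -1. ] grip 55.2 q7 2.05
linear [0.012, -0.0002, -0.0002] twist [0.0, -0.0, 0.0] rows>= 0.3
```

```bash
python3 -m creep '[{"linear":[0.003,0,0],"twist":[0,0,0],"fingers":0.5},{"linear":[0.006,0,0],"twist":[0,0,0],"fingers":0.5},{"linear":[0.009,0,0],"twist":[0,0,0],"fingers":0.5},{"linear":[0.011,0,0],"twist":[0,0,0],"fingers":0.5},{"linear":[0.012,0,0],"twist":[0,0,0],"fingers":0.5},{"linear":[0.012,0,0],"twist":[0,0,0],"fingers":0.5}]'
python3 -c "
from h import *
st()"
```

```text
time: 24.97
position: [0.5999, 0.0301, 0.0962]
tool_rot: [-1.56, 0.936, 1.559]
ft_force: [-0.6, 0.6, 3.4]
grip_width: 0.637
t 24.97 tip [0.5999 0.0301 0.0852] jawyaw 0.489 tilt x [ 0.001  0.    -1.   ] F [-0.6  0.6  3.4] grip 55.4 q7 2.05
```

```bash
python3 -m creep '[{"linear":[0.001,0,0],"twist":[0,0,0],"fingers":0.5},{"linear":[0.002,0,0],"twist":[0,0,0],"fingers":0.5},{"linear":[0.002,0,0],"twist":[0,0,0],"fingers":0.5}]'
python3 -c "
from h import *
st()"
```

```text
time: 25.22
position: [0.6001, 0.0303, 0.0945]
tool_rot: [-1.56, 0.935, 1.559]
ft_force: [-0.8, 0.3, 5.0]
grip_width: 0.635
t 25.22 tip [0.6001 0.0303 0.0835] jawyaw 0.49 tilt x [ 0.001  0.001 -1.   ] F [-0.8  0.3  5. ] grip 55.2 q7 2.05
```

```bash
python3 -m creep '[{"linear":[0.001,0,0],"twist":[0,0,0],"fingers":0.5},{"linear":[0.002,0,0],"twist":[0,0,0],"fingers":0.5},{"linear":[0.002,0,0],"twist":[0,0,0],"fingers":0.5}]'
python3 -c "
from h import *
st(); shot('c3',(.600,.03,.08),30)"
```

```text
time: 25.47
position: [0.6006, 0.0304, 0.094]
tool_rot: [-1.561, 0.934, 1.558]
ft_force: [-2.6, 1.2, 11.4]
grip_width: 0.638
t 25.47 tip [0.6006 0.0304 0.083 ] jawyaw 0.489 tilt x [ 0.002  0.001 -1.   ] F [-2.6  1.2 11.4] grip 55.5 q7 2.05
scene corner 265 180 scale 6.666666666666667
top corner 223 177 scale 6.666666666666667
```

View pics/c3.png

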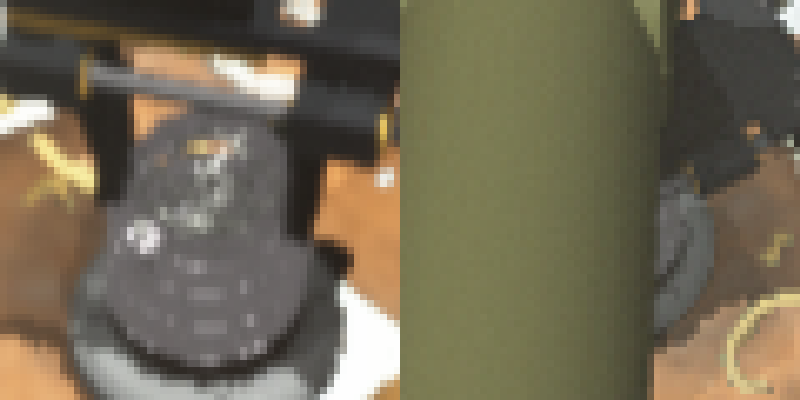

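The coarse sieve's pin points to +x (tile 142,237), so I placed it half a turn out. Lifting clear and turning 180°.

```bash
python3 -m creep '[{"linear":[-0.03,0,0],"twist":[0,0,0],"fingers":0.5},{"linear":[-0.07,0,0],"twist":[0,0,0],"fingers":0.5},{"linear":[-0.1,0,0],"twist":[45,0,0],"fingers":0.5},{"linear":[-0.11,0,0],"twist":[45,0,0],"fingers":0.5},{"linear":[-0.11,0,0],"twist":[45,0,0],"fingers":0.5},{"linear":[-0.11,0,0],"twist":[45,0,0],"fingers":0.5},{"linear":[-0.11,0,0],"twist":[45,0,0],"fingers":0.5},{"linear":[-0.11,0,0],"twist":[45,0,0],"fingers":0.5}]'
python3 -m creep '[{"linear":[0,0,0],"twist":[57,0,0],"fingers":0.5},{"linear":[0,0,0],"twist":[57,0,0],"fingers":0.5},{"linear":[0,0,0],"twist":[57,0,0],"fingers":0.5},{"linear":[0,0,0],"twist":[57,0,0],"fingers":0.5},{"linear":[0,0,0],"twist":[57,0,0],"fingers":0.5},{"linear":[0,0,0],"twist":[57,0,0],"fingers":0.5},{"linear":[0,0,0],"twist":[57,0,0],"fingers":0.5},{"linear":[0,0,0],"twist":[57,0,0],"fingers":0.5}]'
python3 -m creep '[{"linear":[0,0,0],"twist":[57,0,0],"fingers":0.5},{"linear":[0,0,0],"twist":[57,0,0],"fingers":0.5},{"linear":[0,0,0],"twist":[57,0,0],"fingers":0.5},{"linear":[0,0,0],"twist":[57,0,0],"fingers":0.5},{"linear":[0,0,0],"twist":[57,0,0],"fingers":0.5},{"linear":[0,0,0],"twist":[57,0,0],"fingers":0.5},{"linear":[0,0,0],"twist":[57,0,0],"fingers":0.5},{"linear":[0,0,0],"twist":[57,0,0],"fingers":0.5}]'
python3 -c "
from h import *
st(); plan((.600,.030,.15),.49); shot('c4',(.600,.03,.12),45)"
```

```text
time: 26.23
position: [0.5993, 0.0297, 0.2011]
tool_rot: [-1.01, 1.325, 1.011]
ft_force: [0.6, 0.5, -0.6]
grip_width: 0.637
time: 26.9
position: [0.5993, 0.0297, 0.2009]
tool_rot: [-0.243, 1.558, 0.242]
ft_force: [-0.1, 0.2, -0.2]
grip_width: 0.636
time: 27.57
position: [0.5993, 0.0297, 0.201]
tool_rot: [0.536, 1.504, -0.537]
ft_force: [0.7, 0.5, -0.3]
grip_width: 0.635
t 27.57 tip [0.5993 0.0297 0.19  ] jawyaw 0.885 tilt x [-0.001 -0.    -1.   ] F [ 0.7  0.5 -0.3] grip 55.3 q7 -0.64
linear [0.04, 0.0007, 0.0004] twist [22.6, -0.0, 0.1] rows>= 3.2
scene corner 251 153 scale 4.444444444444445
top corner 207 158 scale 4.444444444444445
```

View pics/c4.png

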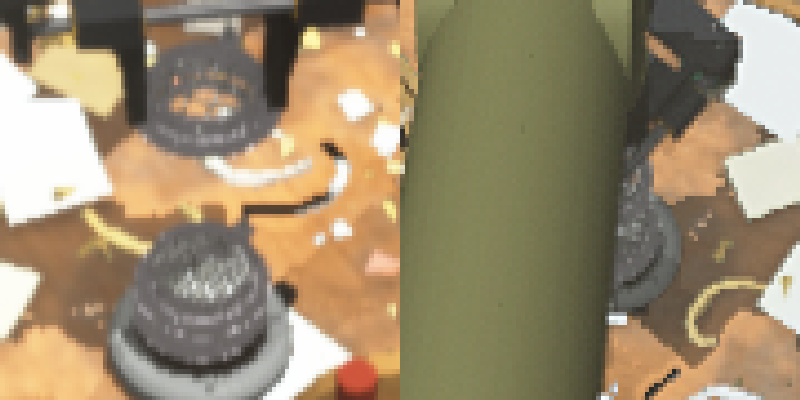

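```bash
python3 -m creep '[{"linear":[0.03,0.0007,0],"twist":[22.6,0,0],"fingers":0.5},{"linear":[0.06,0.0007,0],"twist":[22.6,0,0],"fingers":0.5},{"linear":[0.08,0.0007,0],"twist":[22.6,0,0],"fingers":0.5},{"linear":[0.09,0.0007,0],"twist":[22.6,0,0],"fingers":0.5},{"linear":[0.09,0.0007,0],"twist":[22.6,0,0],"fingers":0.5},{"linear":[0.09,0.0007,0],"twist":[22.6,0,0],"fingers":0.5}]'
python3 -c "
from h import *
st(); plan((.600,.030,.09),.49)"
```

```text
time: 28.17
position: [0.6002, 0.0304, 0.1119]
tool_rot: [0.832, 1.406, -0.833]
ft_force: [0.3, 0.4, -0.1]
grip_width: 0.64
t 28.17 tip [0.6002 0.0304 0.1009] jawyaw 0.501 tilt x [-0. -0. -1.] F [ 0.3  0.4 -0.1] grip 55.7 q7 -0.97
linear [0.0109, -0.0004, 0.0003] twist [0.6, 0.0, 0.0] rows>= 0.3
```

```bash
python3 -m creep '[{"linear":[0.004,0,0],"twist":[0.6,0,0],"fingers":0.5},{"linear":[0.008,0,0],"twist":[0.6,0,0],"fingers":0.5},{"linear":[0.011,0,0],"twist":[0.6,0,0],"fingers":0.5},{"linear":[0.013,0,0],"twist":[0.6,0,0],"fingers":0.5},{"linear":[0.015,0,0],"twist":[0.6,0,0],"fingers":0.5},{"linear":[0.016,0,0],"twist":[0.6,0,0],"fingers":0.5},{"linear":[0.016,0,0],"twist":[0.6,0,0],"fingers":0.5}]'
python3 -c "
from h import *
st()"
```

```text
time: 28.75
position: [0.6, 0.0305, 0.0956]
tool_rot: [0.844, 1.401, -0.844]
ft_force: [-0.2, -0.7, -1.8]
grip_width: 0.637
t 28.75 tip [0.6    0.0305 0.0846] jawyaw 0.487 tilt x [-0.  0. -1.] F [-0.2 -0.7 -1.8] grip 55.4 q7 -0.97
```

No contact this time at the same height. Continuing down.

```bash
python3 -m creep '[{"linear":[0.001,0,0],"twist":[0,0,0],"fingers":0.5},{"linear":[0.002,0,0],"twist":[0,0,0],"fingers":0.5},{"linear":[0.003,0,0],"twist":[0,0,0],"fingers":0.5},{"linear":[0.004,0,0],"twist":[0,0,0],"fingers":0.5},{"linear":[0.004,0,0],"twist":[0,0,0],"fingers":0.5}]'
python3 -c "
from h import *
st()"
python3 -m creep '[{"linear":[0.001,0,0],"twist":[0,0,0],"fingers":0.5},{"linear":[0.002,0,0],"twist":[0,0,0],"fingers":0.5},{"linear":[0.002,0,0],"twist":[0,0,0],"fingers":0.5}]'
python3 -c "
from h import *
st()"
```

```text
time: 29.17
position: [0.6006, 0.0306, 0.0923]
tool_rot: [0.844, 1.4, -0.843]
ft_force: [0.4, -0.1, 2.4]
grip_width: 0.639
t 29.17 tip [0.6006 0.0306 0.0813] jawyaw 0.487 tilt x [ 0.001  0.    -1.   ] F [ 0.4 -0.1  2.4] grip 55.6 q7 -0.97
time: 29.42
position: [0.6012, 0.0309, 0.0911]
tool_rot: [0.845, 1.399, -0.842]
ft_force: [-0.3, 2.5, 7.2]
grip_width: 0.64
t 29.42 tip [0.6012 0.0309 0.0801] jawyaw 0.487 tilt x [ 0.002  0.001 -1.   ] F [-0.3  2.5  7.2] grip 55.7 q7 -0.96
```

```bash
python3 -c "
from h import *
shot('c5',(.600,.03,.08),30)"
```

```text
scene corner 265 180 scale 6.666666666666667
top corner 223 177 scale 6.666666666666667
```

View pics/c5.png

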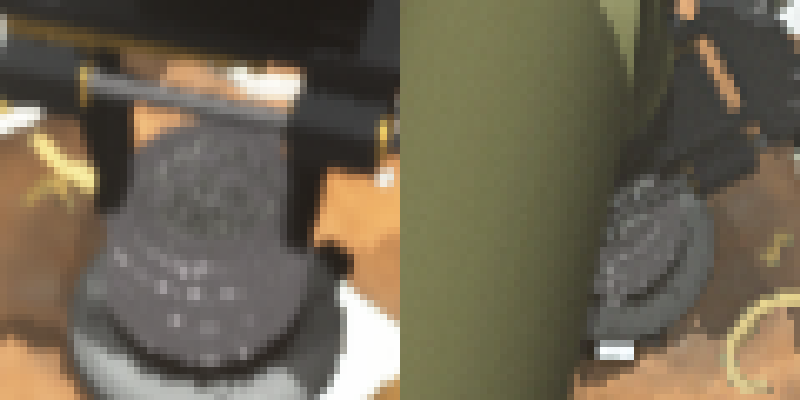

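```bash
python3 -m creep '[{"linear":[0.002,0,0],"twist":[0,0,0],"fingers":0.5},{"linear":[0.002,0,0],"twist":[0,0,0],"fingers":0.5}]'
python3 -c "
from h import *
st()"
python3 -m creep '[{"linear":[0,0,0],"twist":[0,0,0],"fingers":-1},{"linear":[0,0,0],"twist":[0,0,0],"fingers":-1},{"linear":[0,0,0],"twist":[0,0,0],"fingers":-1},{"linear":[0,0,0],"twist":[0,0,0],"fingers":-1},{"linear":[-0.04,0,0],"twist":[0,0,0],"fingers":-1},{"linear":[-0.08,0,0],"twist":[0,0,0],"fingers":-1},{"linear":[-0.12,0,0],"twist":[0,0,0],"fingers":-1},{"linear":[-0.12,0,0],"twist":[0,0,0],"fingers":-1}]';  python3 -c "
from h import *
st(); shot('c6',(.600,.03,.08),30); plan((.5,.2,.25),0)"
```

```text
time: 29.68
position: [0.6014, 0.0311, 0.0907]
tool_rot: [0.846, 1.4, -0.841]
ft_force: [-4.4, 1.6, 17.3]
grip_width: 0.642
t 29.68 tip [0.6014 0.0311 0.0797] jawyaw 0.487 tilt x [ 0.002  0.002 -1.   ] F [-4.4  1.6 17.3] grip 55.9 q7 -0.96
time: 30.35
position: [0.6041, 0.0302, 0.2155]
tool_rot: [0.85, 1.392, -0.836]
ft_force: [1.8, -0.1, 0.0]
grip_width: 0.993
t 30.35 tip [0.6041 0.0302 0.2045] jawyaw 0.486 tilt x [ 0.012  0.002 -1.   ] F [ 1.8 -0.1  0. ] grip 86.4 q7 -1.03
scene corner 265 180 scale 6.666666666666667
top corner 223 177 scale 6.666666666666667
linear [-0.052, -0.0097, -0.1969] twist [27.9, -0.0, -0.2] rows>= 4.9
```

View pics/c6.png

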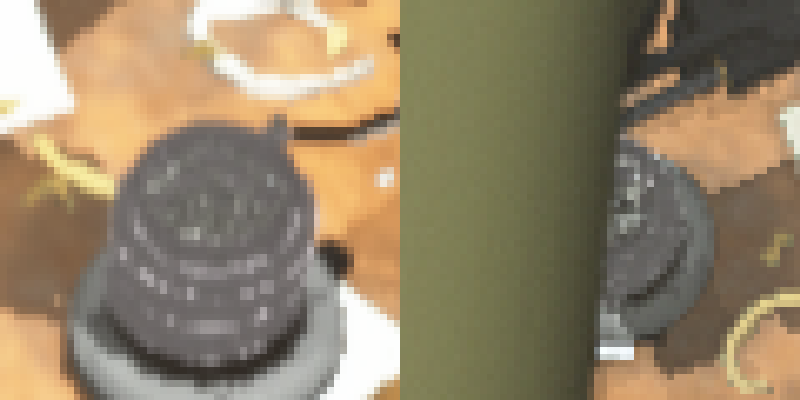

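```bash
python3 - <<'E'
from h import *
for n in('scene','top'):
    p=viewer.camera_params(n); im=np.load(f'pics/{n}0.npz')['im']
    o=ortho(im,p,(.425,.291),.031,half=.04,ppm=5000); g=grey(o)
    m=(g>190).astype(np.uint8); k,l,s,c=cv2.connectedComponentsWithStats(m)
    # choose comp nearest the centre and large
    d=np.hypot(*(c-200).T); i=min((j for j in range(1,k) if s[j,4]>500),key=lambda j:d[j])
    P=np.argwhere(l==i)[:,::-1].astype(np.float32); r=cv2.minAreaRect(P); 
    q=P-P.mean(0); w,v=np.linalg.eigh(q.T@q); a=v[:,1]; dx,dy=-a[1],-a[0]; 
    yaw=np.arctan2(dy,dx); yaw=(yaw+np.pi/2)%np.pi-np.pi/2
    ce=r[0]; print(n,'bar centre',.425+.04-ce[1]/5000,.291+.04-ce[0]/5000,'size mm',np.array(r[1])/5,'yaw',yaw, 'pca ratio',np.sqrt(w))
E
python3 -c "
from h import *
plan((.425,.2905,.10),-.35)"
```

```text
scene bar centre 0.4249246124267578 0.2934030700683593 size mm [12.55841141 30.31990967] yaw -0.34853566 pca ratio [1609.1882 4030.9866]
top bar centre 0.4235048156738281 0.29460581054687496 size mm [11.87634811 31.36641846] yaw -0.33419573 pca ratio [1361.8999 3745.1008]
linear [0.0979, -0.0341, -0.312] twist [47.9, -0.1, -0.2] rows>= 7.9
```

```bash
python3 -m creep '[{"linear":[-0.03,-0.034,-0.31],"twist":[-57,0,0],"fingers":-1},{"linear":[-0.03,-0.034,-0.31],"twist":[-57,0,0],"fingers":-1},{"linear":[-0.03,-0.034,-0.31],"twist":[-57,0,0],"fingers":-1},{"linear":[-0.03,-0.034,-0.31],"twist":[-57,0,0],"fingers":-1},{"linear":[-0.03,-0.034,-0.31],"twist":[-57,0,0],"fingers":-1},{"linear":[-0.03,-0.034,-0.31],"twist":[-57,0,0],"fingers":-1},{"linear":[-0.03,-0.034,-0.31],"twist":[-57,0,0],"fingers":-1},{"linear":[-0.03,-0.034,-0.31],"twist":[-57,0,0],"fingers":-1}]'
python3 -c "
from h import *
st(); shot('d0',(.600,.03,.07),30); plan((.4255,.293,.10),-.342)"
```

```text
time: 31.12
position: [0.4201, 0.2931, 0.2359]
tool_rot: [0.06, 1.574, -0.06]
ft_force: [0.0, 0.8, -0.4]
grip_width: 1.003
t 31.12 tip [0.4201 0.2931 0.2249] jawyaw 1.495 tilt x [-0.004 -0.    -1.   ] F [ 0.   0.8 -0.4] grip 87.3 q7 -0.72
scene corner 265 183 scale 6.666666666666667
top corner 223 177 scale 6.666666666666667
linear [0.1247, 0.0006, 0.0054] twist [-74.8, -0.2, -0.1] rows>= 10.5
```

View pics/d0.png

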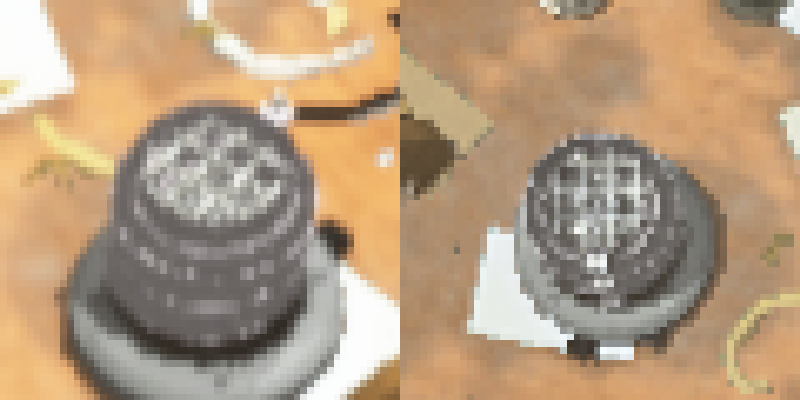

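The coarse sieve is on. The top view shows its 4×4 mesh square to the axes and its pin at (597,262). Checking rim height and level from depth.

```bash
python3 - <<'E'
from h import *
for n in('scene','top'):
    p=viewer.camera_params(n); D=np.load(f'pics/d0_{n}.npz'); X=cloud(D['d'],p); c=np.array([.599,.029])
    r=np.hypot(X[...,0]-c[0],X[...,1]-c[1]); m=(r<.030)&(r>.022)&(X[...,2]>.086)&(X[...,2]<.1)&(D['d']>0); Q=X[m]
    A=np.c_[Q[:,:2]-c,np.ones(len(Q))]; s=np.linalg.lstsq(A,Q[:,2],rcond=None)[0]; print(n,len(Q),'rim z',s[2].round(4),'slopes',s[:2].round(3),'centre',Q[:,:2].mean(0).round(4))
    m=(X[...,2]>.0965)&(r<.04)&(D['d']>0); print('pin',X[m].round(4).tolist()[:8])
E
python3 -m creep '[{"linear":[0,0,0.005],"twist":[-57,0,0],"fingers":-1},{"linear":[0,0,0.005],"twist":[-57,0,0],"fingers":-1},{"linear":[0,0,0.005],"twist":[-57,0,0],"fingers":-1},{"linear":[0,0,0.005],"twist":[-57,0,0],"fingers":-1},{"linear":[0,0,0.005],"twist":[-57,0,0],"fingers":-1},{"linear":[0.08,0,0.005],"twist":[-57,0,0],"fingers":-1},{"linear":[0.08,0,0.005],"twist":[-57,0,0],"fingers":-1},{"linear":[0.08,0,0.005],"twist":[-57,0,0],"fingers":-1}]'
python3 -c "
from h import *
st(); plan((.4255,.293,.10),-.342)"
```

```text
scene 100 rim z 0.0896 slopes [-0.014 -0.002] centre [0.5968 0.0309]
pin [[0.568, 0.0313, 0.0991], [0.5666, 0.033, 0.0992], [0.5696, 0.0327, 0.0981], [0.5689, 0.035, 0.0992]]
top 26 rim z 0.0903 slopes [-0.104 -0.084] centre [0.5956 0.0374]
pin [[0.5667, 0.035, 0.1018], [0.5663, 0.032, 0.1036], [0.568, 0.0294, 0.0968]]
time: 31.88
position: [0.4256, 0.2833, 0.1488]
tool_rot: [-0.715, 1.467, 0.707]
ft_force: [-1.1, -0.5, -0.2]
grip_width: 1.001
t 31.88 tip [0.4256 0.2833 0.1378] jawyaw -0.662 tilt x [-0.011 -0.011 -1.   ] F [-1.1 -0.5 -0.2] grip 87.1 q7 0.31
linear [0.0377, 0.0059, 0.0082] twist [-18.3, -0.9, -0.3] rows>= 2.6
```

```bash
python3 -m creep '[{"linear":[0,0.006,0.008],"twist":[-18.3,-0.5,0],"fingers":-1},{"linear":[0,0.006,0.008],"twist":[-18.3,-0.5,0],"fingers":-1},{"linear":[0.04,0.006,0.008],"twist":[-18.3,-0.5,0],"fingers":-1},{"linear":[0.07,0.006,0.008],"twist":[-18.3,-0.5,0],"fingers":-1},{"linear":[0.09,0.006,0.008],"twist":[-18.3,-0.5,0],"fingers":-1},{"linear":[0.1,0.006,0.008],"twist":[-18.3,-0.5,0],"fingers":-1},{"linear":[0.1,0.006,0.008],"twist":[-18.3,-0.5,0],"fingers":-1}]'
python3 -c "
from h import *
st(); plan((.4255,.293,.0145),-.342); shot('d1',(.4255,.292,.03),30)"
```

```text
time: 32.47
position: [0.4284, 0.2954, 0.0542]
tool_rot: [-0.947, 1.353, 0.951]
ft_force: [0.0, 0.3, -0.0]
grip_width: 1.002
t 32.47 tip [0.4284 0.2954 0.0432] jawyaw -0.348 tilt x [-0.001  0.002 -1.   ] F [ 0.   0.3 -0. ] grip 87.2 q7 0.66
linear [0.0287, 0.0019, -0.0033] twist [-0.4, 0.1, -0.1] rows>= 0.7
scene corner 403 210 scale 6.666666666666667
top corner 137 234 scale 6.666666666666667
```

View pics/d1.png

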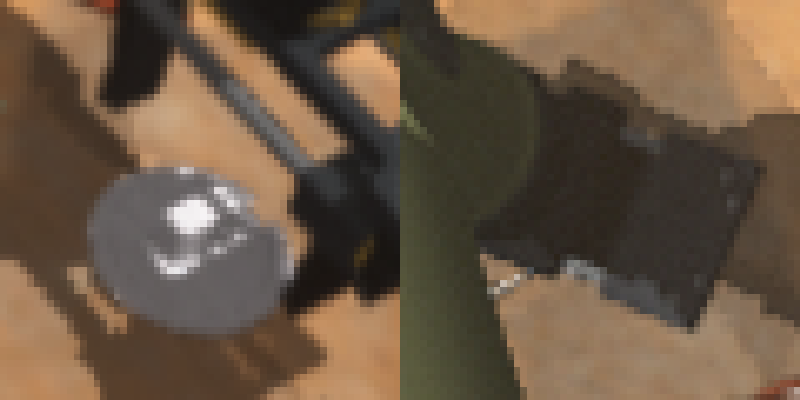

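```bash
python3 -m creep '[{"linear":[0.015,0.002,-0.0035],"twist":[0,0,0],"fingers":-1},{"linear":[0.022,0.002,-0.0035],"twist":[0,0,0],"fingers":-1},{"linear":[0.026,0.002,-0.0035],"twist":[0,0,0],"fingers":-1},{"linear":[0.026,0.002,-0.0035],"twist":[0,0,0],"fingers":-1},{"linear":[0.026,0.002,-0.0035],"twist":[0,0,0],"fingers":-1}]'
python3 -c "
from h import *
st(); plan((.4255,.293,.0145),-.342)"
```

```text
time: 32.98
position: [0.4278, 0.2961, 0.0323]
tool_rot: [-0.946, 1.344, 0.952]
ft_force: [0.6, -0.6, 0.3]
grip_width: 0.999
t 32.98 tip [0.4278 0.2961 0.0213] jawyaw -0.346 tilt x [ 0.005  0.008 -1.   ] F [ 0.6 -0.6  0.3] grip 86.9 q7 0.67
linear [0.0068, 0.0011, -0.0037] twist [-0.2, 0.5, 0.1] rows>= 0.2
```

```bash
python3 -m creep '[{"linear":[0.005,0.001,-0.003],"twist":[0,0,0],"fingers":-1},{"linear":[0.005,0.001,-0.003],"twist":[0,0,0],"fingers":-1},{"linear":[0.005,0.001,-0.003],"twist":[0,0,0],"fingers":-1}]'
python3 -c "
from h import *
st(); plan((.4255,.293,.0145),-.342)"
```

```text
time: 33.23
position: [0.4253, 0.2931, 0.0267]
tool_rot: [-0.946, 1.346, 0.953]
ft_force: [-0.2, -0.0, 0.7]
grip_width: 0.999
t 33.23 tip [0.4253 0.2931 0.0157] jawyaw -0.346 tilt x [ 0.004  0.008 -1.   ] F [-0.2 -0.   0.7] grip 86.9 q7 0.68
linear [0.0012, -0.0002, 0.0] twist [-0.2, 0.5, 0.1] rows>= 0.1
```

```bash
python3 -m creep '[{"linear":[0.001,0,0],"twist":[0,0.5,0],"fingers":-1},{"linear":[0.001,0,0],"twist":[0,0.5,0],"fingers":1},{"linear":[0.001,0,0],"twist":[0,0.5,0],"fingers":1},{"linear":[0.001,0,0],"twist":[0,0.5,0],"fingers":1},{"linear":[0.001,0,0],"twist":[0,0.5,0],"fingers":1},{"linear":[0.001,0,0],"twist":[0,0.5,0],"fingers":1},{"linear":[0.001,0,0],"twist":[0,0.5,0],"fingers":1},{"linear":[0.001,0,0],"twist":[0,0.5,0],"fingers":1}]' 20
python3 -m creep '[{"linear":[0,0,0],"twist":[0,0,0],"fingers":1},{"linear":[0,0,0],"twist":[0,0,0],"fingers":1},{"linear":[0,0,0],"twist":[0,0,0],"fingers":1},{"linear":[0,0,0],"twist":[0,0,0],"fingers":1}]'
python3 -c "
from h import *
st()"
```

```text
time: 33.9
position: [0.4255, 0.2933, 0.0257]
tool_rot: [-0.951, 1.352, 0.949]
ft_force: [-0.2, -0.6, -0.8]
grip_width: 0.556
time: 34.23
position: [0.4254, 0.2933, 0.0257]
tool_rot: [-0.951, 1.353, 0.949]
ft_force: [0.5, 0.5, -0.6]
grip_width: 0.248
t 34.23 tip [0.4254 0.2933 0.0147] jawyaw -0.346 tilt x [ 0.001 -0.001 -1.   ] F [ 0.5  0.5 -0.6] grip 21.6 q7 0.67
```

```bash
python3 -m creep '[{"linear":[0,0,0],"twist":[0,0,0],"fingers":1},{"linear":[0,0,0],"twist":[0,0,0],"fingers":1},{"linear":[0,0,0],"twist":[0,0,0],"fingers":1},{"linear":[0,0,0],"twist":[0,0,0],"fingers":1}]'
python3 -c "
from h import *
st()"
python3 -m creep '[{"linear":[-0.03,0,0],"twist":[0,0,0],"fingers":1},{"linear":[-0.07,0,0],"twist":[0,0,0],"fingers":1},{"linear":[-0.11,0,0],"twist":[0,0,0],"fingers":1},{"linear":[-0.15,0,0],"twist":[0,0,0],"fingers":1},{"linear":[-0.19,0,0],"twist":[0,0,0],"fingers":1},{"linear":[-0.2,0,0],"twist":[0,0,0],"fingers":1}]'
python3 -c "
from h import *
st(); shot('d2',(.4255,.292,.19),35);plan((.598,.030,.20),0.)"
```

```text
time: 34.57
position: [0.4255, 0.2933, 0.0257]
tool_rot: [-0.951, 1.353, 0.949]
ft_force: [-0.4, -0.5, 0.0]
grip_width: 0.131
t 34.57 tip [0.4255 0.2933 0.0147] jawyaw -0.346 tilt x [ 0.001 -0.001 -1.   ] F [-0.4 -0.5  0. ] grip 11.4 q7 0.67
time: 35.07
position: [0.4277, 0.2951, 0.2325]
tool_rot: [-0.948, 1.342, 0.949]
ft_force: [0.9, 0.9, -1.3]
grip_width: 0.138
t 35.07 tip [0.4277 0.2951 0.2215] jawyaw -0.346 tilt x [ 0.009  0.007 -1.   ] F [ 0.9  0.9 -1.3] grip 12.0 q7 0.58
scene corner 417 158 scale 5.714285714285714
top corner 117 223 scale 5.714285714285714
linear [0.0174, -0.251, -0.1907] twist [-19.8, 0.3, 0.3] rows>= 7.6
```

View pics/d2.png

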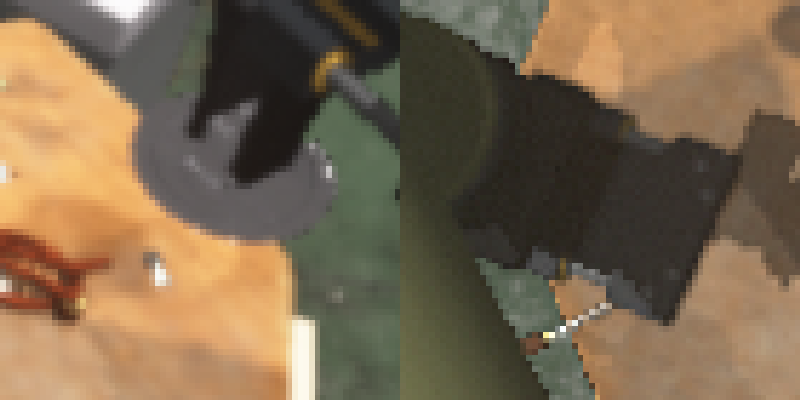

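```bash
python3 -m creep '[{"linear":[0.02,-0.251,-0.19],"twist":[-19.8,0,0],"fingers":1},{"linear":[0.02,-0.251,-0.19],"twist":[-19.8,0,0],"fingers":1},{"linear":[0.02,-0.251,-0.19],"twist":[-19.8,0,0],"fingers":1},{"linear":[0.02,-0.251,-0.19],"twist":[-19.8,0,0],"fingers":1},{"linear":[0.02,-0.251,-0.19],"twist":[-19.8,0,0],"fingers":1},{"linear":[0.02,-0.251,-0.19],"twist":[-19.8,0,0],"fingers":1},{"linear":[0.02,-0.251,-0.19],"twist":[-19.8,0,0],"fingers":1},{"linear":[0.02,-0.251,-0.19],"twist":[-19.8,0,0],"fingers":1}]'
python3 -c "
from h import *
st(); plan((.598,.030,.19),0.)"
```

```text
time: 35.83
position: [0.5962, 0.0272, 0.2031]
tool_rot: [-1.209, 1.213, 1.21]
ft_force: [0.5, -0.2, -0.5]
grip_width: 0.137
t 35.83 tip [0.5962 0.0272 0.1921] jawyaw -0.001 tilt x [-0.002 -0.002 -1.   ] F [ 0.5 -0.2 -0.5] grip 12.0 q7 1.61
linear [0.0021, -0.0018, 0.0028] twist [-0.1, -0.1, -0.1] rows>= 0.1
```

```bash
python3 -m creep '[{"linear":[0,-0.002,0.003],"twist":[0,0,0],"fingers":1},{"linear":[0,-0.002,0.003],"twist":[0,0,0],"fingers":1},{"linear":[0,-0.002,0.003],"twist":[0,0,0],"fingers":1}]'
python3 - <<'E'
from h import *
st(); shot('d3',(.599,.03,.15),38)
s=readout.get_state();c=s['position'];z0=c[2]-.011-.0147; p=viewer.camera_params('scene'); im=np.load('pics/d3_scene.npz')['im']
for rng in((-.6,2.0),(-.3,1.7),(0,1.4)): print(fitarc(im,p,c[:2],z0,np.linspace(*rng,80)),c[:2])
E
```

```text
time: 36.08
position: [0.5975, 0.0328, 0.2035]
tool_rot: [-1.208, 1.213, 1.21]
ft_force: [-0.6, 0.1, -2.2]
grip_width: 0.134
t 36.08 tip [0.5975 0.0328 0.1925] jawyaw -0.001 tilt x [-0.003 -0.001 -1.   ] F [-0.6  0.1 -2.2] grip 11.6 q7 1.6
scene corner 258 150 scale 5.2631578947368425
top corner 214 163 scale 5.2631578947368425
(np.float32(82.479065), array([0.59593224, 0.03217035])) [0.59768224 0.03417035]
(np.float32(86.11153), array([0.59543224, 0.03267035])) [0.59768224 0.03417035]
(np.float32(86.38656), array([0.59568224, 0.03267035])) [0.59768224 0.03417035]
```

View pics/d3.png

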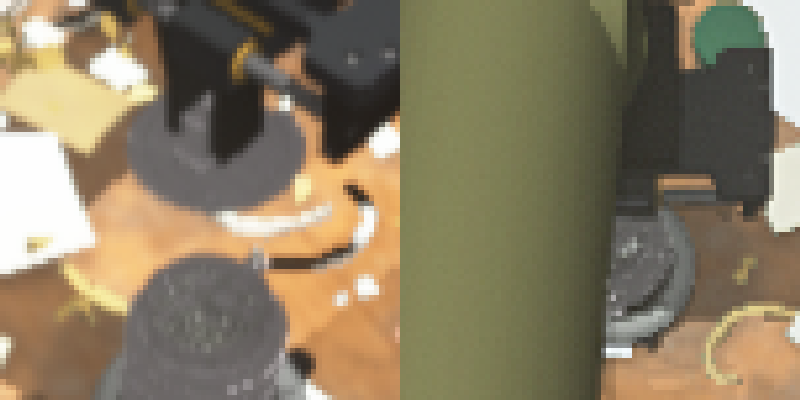

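```bash
python3 -c "
from h import *
plan((.600,.0303,.118),0.)"
python3 -m creep '[{"linear":[0.03,-0.002,-0.003],"twist":[0,0,0],"fingers":1},{"linear":[0.055,-0.002,-0.003],"twist":[0,0,0],"fingers":1},{"linear":[0.066,-0.002,-0.003],"twist":[0,0,0],"fingers":1},{"linear":[0.069,-0.002,-0.003],"twist":[0,0,0],"fingers":1},{"linear":[0.069,-0.002,-0.003],"twist":[0,0,0],"fingers":1},{"linear":[0.069,-0.002,-0.003],"twist":[0,0,0],"fingers":1}]'
python3 -c "
from h import *
st();plan((.600,.0303,.108),0.)"
```

```text
linear [0.0756, -0.0024, -0.0038] twist [0.1, -0.0, -0.1] rows>= 1.8
time: 36.68
position: [0.6016, 0.0301, 0.1383]
tool_rot: [-1.211, 1.207, 1.207]
ft_force: [-0.5, -0.1, -0.3]
grip_width: 0.136
t 36.68 tip [0.6016 0.0301 0.1273] jawyaw 0.0 tilt x [ 0.003 -0.    -1.   ] F [-0.5 -0.1 -0.3] grip 11.8 q7 1.64
linear [0.0193, 0.0016, 0.0002] twist [0.0, -0.0, 0.2] rows>= 0.5
```

```bash
python3 -m creep '[{"linear":[0.004,0.0015,0],"twist":[0,0,0],"fingers":1},{"linear":[0.008,0.0015,0],"twist":[0,0,0],"fingers":1},{"linear":[0.012,0.0015,0],"twist":[0,0,0],"fingers":1},{"linear":[0.014,0.0015,0],"twist":[0,0,0],"fingers":1},{"linear":[0.016,0.0015,0],"twist":[0,0,0],"fingers":1},{"linear":[0.016,0.0015,0],"twist":[0,0,0],"fingers":1}]'
python3 -c "
from h import *
st()"
```

```text
time: 37.18
position: [0.5992, 0.0295, 0.1206]
tool_rot: [-1.21, 1.21, 1.208]
ft_force: [-0.1, 0.2, -1.2]
grip_width: 0.133
t 37.18 tip [0.5992 0.0295 0.1096] jawyaw -0.001 tilt x [ 0.001 -0.001 -1.   ] F [-0.1  0.2 -1.2] grip 11.6 q7 1.65
```

```bash
python3 -m creep '[{"linear":[0.001,0,0.0005],"twist":[0,0,0],"fingers":1},{"linear":[0.002,0,0.0005],"twist":[0,0,0],"fingers":1},{"linear":[0.003,0,0.0005],"twist":[0,0,0],"fingers":1},{"linear":[0.004,0,0.0005],"twist":[0,0,0],"fingers":1},{"linear":[0.004,0,0.0005],"twist":[0,0,0],"fingers":1}]'
python3 -c "
from h import *
st()"
python3 -m creep '[{"linear":[0.001,0,0],"twist":[0,0,0],"fingers":1},{"linear":[0.002,0,0],"twist":[0,0,0],"fingers":1},{"linear":[0.003,0,0],"twist":[0,0,0],"fingers":1},{"linear":[0.003,0,0],"twist":[0,0,0],"fingers":1}]'
python3 -c "
from h import *
st()"
```

```text
time: 37.6
position: [0.5997, 0.0301, 0.1172]
tool_rot: [-1.21, 1.208, 1.207]
ft_force: [-0.0, -0.1, -0.3]
grip_width: 0.135
t 37.6 tip [0.5997 0.0301 0.1062] jawyaw -0.0 tilt x [ 0.002 -0.    -1.   ] F [-0.  -0.1 -0.3] grip 11.8 q7 1.65
time: 37.93
position: [0.6001, 0.0306, 0.1148]
tool_rot: [-1.21, 1.207, 1.207]
ft_force: [0.3, 2.3, 3.2]
grip_width: 0.135
t 37.93 tip [0.6001 0.0306 0.1038] jawyaw -0.0 tilt x [ 0.003  0.    -1.   ] F [0.3 2.3 3.2] grip 11.8 q7 1.65
```

Contact at 103.8 mm, where a seated lid should be (103.7 mm). Pressing gently, then checking.

```bash
python3 -m creep '[{"linear":[0.001,0,0],"twist":[0,0,0],"fingers":1},{"linear":[0.002,0,0],"twist":[0,0,0],"fingers":1},{"linear":[0.002,0,0],"twist":[0,0,0],"fingers":1}]'
python3 -c "
from h import *
st()"
python3 -m creep '[{"linear":[0,0,0],"twist":[0,0,0],"fingers":0.6},{"linear":[0,0,0],"twist":[0,0,0],"fingers":0.4},{"linear":[0,0,0],"twist":[0,0,0],"fingers":0.3},{"linear":[0,0,0],"twist":[0,0,0],"fingers":0.3},{"linear":[0,0,0],"twist":[0,0,0],"fingers":0.3},{"linear":[-0.04,0,0],"twist":[0,0,0],"fingers":0.3},{"linear":[-0.08,0,0],"twist":[0,0,0],"fingers":0.3},{"linear":[-0.1,0,0],"twist":[0,0,0],"fingers":0.3}]'
python3 -m creep '[{"linear":[-0.02,0,0],"twist":[0,0,0],"fingers":-1},{"linear":[-0.02,0.1,0],"twist":[0,0,0],"fingers":-1},{"linear":[-0.02,0.17,0],"twist":[0,0,0],"fingers":-1},{"linear":[-0.02,0.17,0],"twist":[0,0,0],"fingers":-1},{"linear":[-0.02,0.17,0],"twist":[0,0,0],"fingers":-1},{"linear":[-0.02,0.17,0],"twist":[0,0,0],"fingers":-1}]'
python3 -c "
from h import *
st(); shot('e0',(.600,.03,.08),30)"
```

```text
time: 38.18
position: [0.6002, 0.0305, 0.1146]
tool_rot: [-1.209, 1.206, 1.208]
ft_force: [-4.3, 1.2, 15.1]
grip_width: 0.137
t 38.18 tip [0.6002 0.0305 0.1036] jawyaw -0.0 tilt x [ 0.003  0.001 -1.   ] F [-4.3  1.2 15.1] grip 11.9 q7 1.65
time: 38.85
position: [0.6009, 0.0295, 0.2161]
tool_rot: [-1.211, 1.206, 1.204]
ft_force: [1.7, 0.4, 0.5]
grip_width: 0.35
time: 39.35
position: [0.4226, 0.0301, 0.231]
tool_rot: [-1.206, 1.208, 1.214]
ft_force: [0.4, 0.2, -0.9]
grip_width: 0.721
t 39.35 tip [0.4226 0.0301 0.22  ] jawyaw 0.002 tilt x [-0.003  0.004 -1.   ] F [ 0.4  0.2 -0.9] grip 62.7 q7 1.32
scene corner 265 180 scale 6.666666666666667
top corner 223 177 scale 6.666666666666667
```

View pics/e0.png

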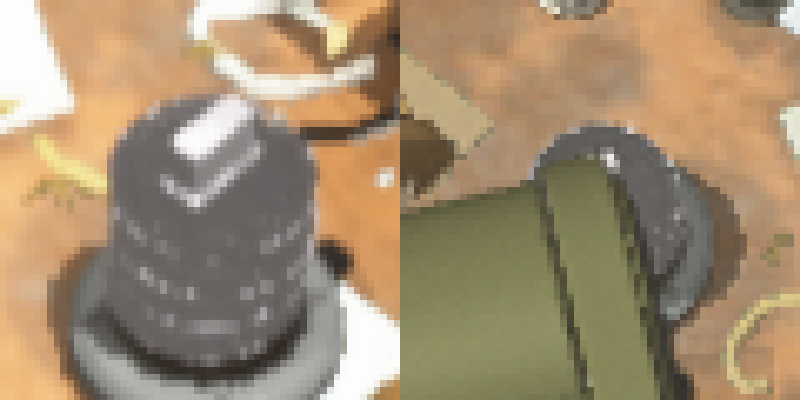

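```bash
python3 -c "
from h import *
plan((.42,.28,.25),0)"
```

```text
linear [-0.0282, 0.0079, 0.2497] twist [0.0, 0.1, 0.2] rows>= 6.0
```

```bash
python3 -m creep '[{"linear":[-0.03,0.008,0.25],"twist":[0,0,0],"fingers":-1},{"linear":[-0.03,0.008,0.25],"twist":[0,0,0],"fingers":-1},{"linear":[-0.03,0.008,0.25],"twist":[0,0,0],"fingers":-1},{"linear":[-0.03,0.008,0.25],"twist":[0,0,0],"fingers":-1},{"linear":[-0.03,0.008,0.25],"twist":[0,0,0],"fingers":-1},{"linear":[-0.03,0.008,0.25],"twist":[0,0,0],"fingers":-1},{"linear":[-0.03,0.008,0.25],"twist":[0,0,0],"fingers":-1}]'
python3 - <<'E'
from h import *
st(); t=[]
for n in('scene','top'):
    im,D=viewer.get_image(n); p=viewer.camera_params(n); X=cloud(D,p); c=np.array([.599,.030])
    r=np.hypot(X[...,0]-c[0],X[...,1]-c[1]); v=(D>0)
    bar=X[v&(r<.02)&(X[...,2]>.113)]; print(n,'bar top z',np.percentile(bar[:,2],[50,90]).round(4),'xy',bar[:,:2].mean(0).round(4))
    m=v&(r<.033)&(X[...,2]>.092)&(X[...,2]<.105); Q=X[m]
    A=np.c_[Q[:,:2]-c,np.ones(len(Q))]; s=np.linalg.lstsq(A,Q[:,2],rcond=None)[0]; print(' disc z',s[2].round(4),'slope',s[:2].round(3),len(Q))
    u0,v0=(265,180) if n=='scene' else (223,172); k=400/60
    a=cv2.resize(im[v0:v0+60,u0:u0+60],(400,400),interpolation=cv2.INTER_CUBIC); cc=(.5985,.029)
    for zz in(.04,.058,.076,.094):
        for q in proj(circ(cc,.035,zz,A_),p): cv2.circle(a,tuple(int(w) for w in ((q-[u0,v0]+.5)*k)),1,(0,255,0) if zz<.09 else (255,0,0),-1)
    t.append(a)
cv2.imwrite('pics/e1.png',np.hstack(t)[:,:,::-1])
E
```

```text
time: 40.03
position: [0.4204, 0.29, 0.2612]
tool_rot: [-1.216, 1.202, 1.216]
ft_force: [-0.8, 0.3, 0.2]
grip_width: 1.001
t 40.03 tip [0.4204 0.29   0.2502] jawyaw 0.01 tilt x [ 0.001  0.002 -1.   ] F [-0.8  0.3  0.2] grip 87.1 q7 0.93
scene bar top z [0.1188 0.1206] xy [0.6012 0.032 ]
 disc z 0.0944 slope [-0.008  0.   ] 361
top bar top z [0.1203 0.1223] xy [0.5972 0.0307]
 disc z 0.0953 slope [-0.001  0.004] 274
```

View pics/e1.png

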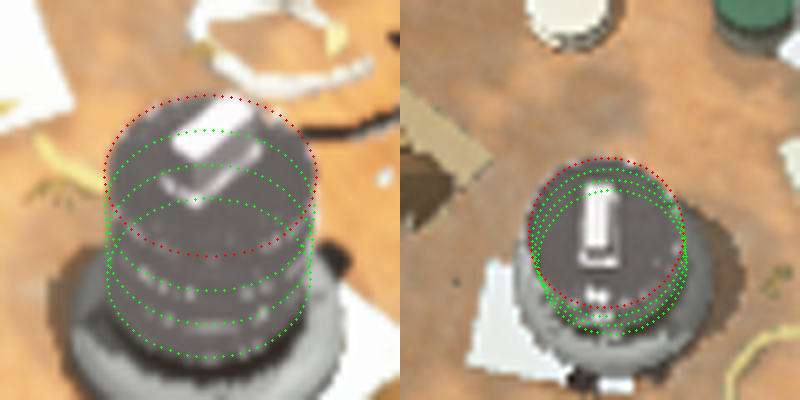

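The bar top measures 119–122 mm (120 expected when fully seated). The lid is level within 0.01 rad and the predicted outlines match the picture. Handing in.

```bash
python3 -c "
from bench import job
print(job.close_job())"
```

```text
the job is handed in; nothing more can be done
None
```

I built the stack on the shaker in the order asked (fine, medium, coarse, lid) and handed it in at about 40 s of the 122 s allowed, with the gripper open and clear of everything.

**Last checks:** the lid's bar top measured 119–122 mm, against 120 mm when everything is home. The lid is level within 0.01 rad. The seated outlines matched both camera pictures. Each press-down ended on firm contact at 11–17 N, within about 1 mm of the expected height.

**Half-turn mistake:** I first lowered the coarse sieve half a turn out and pressed it at about 11 N onto the medium one. I saw it in the picture, lifted it off, turned it 180° and seated it properly. The stack below had not moved.

**Readings that disagreed:**
- **Medium sieve:** it stopped about 1 mm lower than calculated.
- **Coarse sieve:** its rim read about 90 mm by depth, against 94 mm expected, probably because wall points were mixed in. The final bar-top height shows no gap.
- **Starting yaws:** the fine, medium and coarse sieves measured 0.75 to 0.95 rad off the world's, more than the stated 0.7, so I worked from the pins I could see.

I never reached for the small sieve, flux jar, solder spool or yellow look-alike, but I didn't re-measure their positions at the end.

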